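# Finished spice jar into the recycling caddy

## Robot

A 6-joint arm with a two-finger parallel gripper is mounted at the origin on a cart in front of the work surface, level with it; the furniture and walls round the work are solid. World frame = base frame: x ahead of the robot, y to its left, z up, the work surface at z = 0. Lengths are in m, angles in degrees, forces in N, time in s.
With the tool pointing down it reaches from about 0.35 to 0.875 m from the base axis. Payload 4.2 kg.
Tool frame: the origin (TCP) lies midway between the tips of the shut fingers; the grasp point (between the pads) lies 19 mm behind it (r.grasp_offset is the distance from the TCP to the grasp point, in m); z points along the fingers, y is the direction in which the jaws open and shut (so a half turn about z gives the same grasp; the last joint's range is limited). The gripper opens to 87 mm and grips with 3 to 60 N. Pads are 19 mm wide; open, the fingers measure 117 mm over their backs; the gripper's body (75 mm by 190 mm) begins 51 mm behind the grasp point.
Start: joints at [87.754, 22.042, 0.453, 0, -68.411, -14.817], TCP at [0.183, 0.597, 0.198] pointing down, gripper open.
Joint ranges: [-179.83, 179.83], [-69.29, 118.12], [-61.27, 80.66], [-181.25, 117.63], [-171.15, -9.14], [-177.46, 177.46]. Speed limits (degrees/s): [159.86, 159.86, 180, 180, 180, 180].

## Interface

Orientations are given as a 3x3 rotation matrix whose columns are the frame's x, y, z axes.
In Python, from station import r gives the robot as it stands.
- The arm moves only by the shell command python3 -m crank 'ROWS'. ROWS is JSON, a list of rows, each a list of 3 entries, a list of its own where there are three numbers: the closure, from -1 (fully open) to 1 (shut), so that 0 is half open, then the shift along the tool's x, y, z as a fraction of full scale, then the turn, a rotation vector about the tool's x, y, z as a fraction of full scale. In form: [[fingers, [dx, dy, dz], [wx, wy, wz]], ...]. A call has 1 to 8 rows; each row shifts and turns the commanded pose from where the row before left it, along the tool's axes as they then stand; what a row does not reach is not made up. Full scale, the value 1, is 100 mm for a shift and 45 degrees for a turn. A row lasts 1/10 s, in which the tool goes at most 50 mm and 8.59 degrees, less where a joint would pass 70% of its speed; a pose out of reach is approached as far as the arm can. A call with a number of a shift or a turn outside -1 to 1 is refused whole. A call with a gripper value outside its range is refused whole. The fingers move at their own pace and stop on an object; the grip force is fixed at half the most. Time passes only in rows, so rows that do not move let the fingers close. It gives the time, the measured TCP pose, the force and the opening at its end, in the units of the state.
- r.sense(): the state, without advancing time (a new reading comes with each control period).
- r.capture(name): name is "side" or "top" or "wrist"; returns a dict with "img" (400x640x3 uint8, blue, green, red), "fx", "fy", "cx", "cy" (pixels), "R" (3x3) and "t" (3): a world point X has camera coordinates R X + t. Camera axes: x right, y down, z forward; pixel columns grow to the right and rows downward; lengths in m; the calibration is good to about 2 mm. A picture is of the moment at which its call begins. There is no depth.
- r.finish_job(): hands the job in, once; it reports no verdict.
The state is a dict: "time_s": time; "joints": joint angles; "joint_velocities": joint speeds; "effort": joint torques, N m; "tcp_pos": TCP position; "ee_rot": TCP orientation; "wrist_force": force on the tool from outside, world axes, zero at the start; "moment": the same for the moment, N m; "gripper_width": opening from 0.0 (shut) to 1.0 (fully open).
Only numpy, scipy, OpenCV 4.12 (cv2) and the standard library are available. Lean on these libraries where they do the work, as an engineer would, in place of code of your own. Each camera call takes 0.05 s, during which the arm holds its last target.

## Task

The white-capped spice jar is finished: take it out of the slanted wooden block and put it in the rear compartment of the recycling caddy (the one on the hinge side, under the half-open lid). It is glass, so lower it well down into that compartment before letting go, do not drop it in from above; then press the lid fully shut. Leave the two amber jars in the block undisturbed.

Things in the scene. Friction and masses are not known exactly. Their poses are not given: they have to be found in the camera images.
- spice_jar_centre (a point): Centre (half-way up) of the finished spice jar: loose, round, diameter 41 mm, 105 mm long, clear glass, brown label, broad white cap (upper 20 mm, fixed on). z axis runs from its bottom to its cap. It starts in any of the block's three bores, leaning 30 degrees with the cap towards the robot side, 45 mm deep in the bore, 60 mm standing out. Pull it out along its axis. 49 mm free to the next jar.
- spice_block: Fixed slanted wooden block, 270 mm wide (y), three bores (46 mm wide, 45 mm deep) at y = -90, 0, +90 mm. Origin on the worktop, in the middle under the block; z up, x horizontal, away from the robot side. The bores' upward direction is (-0.5, 0, 0.87) in this frame. The wood reaches about 95 mm above the worktop, the jars' caps about 140 mm.
- red_jar_centre (a point): Centre of a loose amber glass jar with a red cap, diameter 41 mm, 105 mm long, standing in another bore; stays there. z axis from bottom to cap.
- green_jar_centre (a point): Centre of a loose amber glass jar with a green cap, diameter 41 mm, 105 mm long, standing in the remaining bore; stays there. z axis from bottom to cap.
- caddy: Fixed grey plastic recycling caddy, open-topped box 260 mm long (x), 240 mm wide (y), 120 mm high, walls and floor 4 mm. Origin at the centre of its underside; x points to the hinge side (away from the robot), z up. A cross wall at x = -5 mm (4 mm thick, top 55 mm above the worktop) parts the front compartment (-x) from the rear one (+x, inside 129 mm long, 232 mm wide).
- rear_compartment (a point): Centre of the floor of the caddy's rear compartment (4 mm above the worktop); axes as the caddy's.
- lid_hinge (a point): Middle of the lid's hinge line, on the top edge of the caddy's rear wall, 120 mm above the worktop; axes as the caddy's, the hinge line runs along y. The lid reaches 256 mm from here, its front tab 271 mm.
- caddy_lid (a joint): Green lid of the caddy, 244 mm wide, 256 mm long plus a front tab 80 mm wide, 15 mm long; its upper face lies 7 to 8.5 mm above the hinge plane. Value in rad: 0 shut, 1.05 (60 degrees) at the stop that ends its opening. It starts part open, hanging over the rear compartment. A stiff hinge (0.4 N m) holds it at any angle; press its upper face near the front edge to swing it down.
There are look-alikes about, which are no part of the job. Of the things like the part that bears spice_jar_centre, leave any that is blue; of the rest the larger one is meant.

How it is judged (in metres and radians):
On the way, in this order (a step that is already met when the one before it is completed fails the run):
1. the spice jar is out of the block (distance between spice_jar_centre and spice_block above 0.17 m and contact force between the fingers and spice_jar above 0.5 N), for 0.1 s.
2. the jar, still held, is lowered into the rear compartment (its centre below the caddy's rim) (x of spice_jar_centre in the frame of caddy between 0 and 0.126 m and y of spice_jar_centre in the frame of caddy between -0.116 and 0.116 m and height (world z) of spice_jar_centre below 0.105 m and contact force between the fingers and spice_jar above 0.3 N), for 0.1 s.
At the end, for the whole second after the job is handed in: The spice jar lies or stands at rest, released, in the rear compartment (its centre between the cross wall and the rear wall and below 100 mm), and the lid is shut to within 0.06 rad (x of spice_jar_centre in the frame of caddy between 0 and 0.126 m and y of spice_jar_centre in the frame of caddy between -0.116 and 0.116 m and height (world z) of spice_jar_centre below 0.1 m and value of joint caddy_lid below 0.06 rad and linear speed of spice_jar below 0.03 m/s and contact force between the fingers and spice_jar below 0.1 N); the robot touches nothing.
It fails at once if an amber jar is moved more than 25 mm (distance of any of red_jar_centre, green_jar_centre from where it was at the start of the episode above 0.025 m).
It also fails if it takes over 59 s, if anything falls off the work surface, if the arm or the gripper's body presses on something with over 40 N, if the wrist force passes 120 N, or if a joint passes its speed limit or range.

## Working session

There is one attempt and no reset: what is moved stays moved. The work goes in short steps, Python scripts to look and compute and a shell command to move; the robot and the scene stay as the last step left them, time stands still between calls to the robot, and variables do not carry over. Pictures are saved under pics/ and viewed, and the job is handed in when it is done.

```bash
ls; mkdir -p pics; python3 - <<'E'
from station import r
import cv2,json,pickle
print(r.sense())
for n in("side","top","wrist"):
    c=r.capture(n);cv2.imwrite(f"pics/{n}0.png",c["img"]);pickle.dump(c,open(f"{n}0.pkl","wb"))
    print(n,c["fx"],c["fy"],c["cx"],c["cy"],c["R"],c["t"])
E
```

```text
pics
{'time_s': 0.0, 'joints': array([ 8.77542853e+01,  2.20913705e+01,  3.79241881e-01, -2.90462847e-02,
       -6.84112526e+01, -1.48165444e+01]), 'joint_velocities': array([ 0.017991  , -0.06545602, -0.00412653,  0.02121939, -0.00240475,
       -0.03526154]), 'effort': array([-2.72579600e-04, -3.90664709e+01,  1.87405640e+01,  4.21984300e+00,
        1.10258427e-02, -1.95635475e-04]), 'tcp_pos': array([0.18317279, 0.59686347, 0.19694943]), 'ee_rot': array([[ 9.55931624e-01, -2.93588867e-01, -5.55407558e-04],
       [-2.93589376e-01, -9.55929248e-01, -2.13323805e-03],
       [ 9.53646122e-05,  2.20229147e-03, -9.99997570e-01]]), 'wrist_force': array([ 0.60311789, -0.22266973,  0.64415829]), 'moment': array([ 0.01418535, -0.01246783,  0.01534563]), 'gripper_width': 1.0011681480031234}
side 402.83642638543324 402.83642638543324 323.0725983473728 201.030263226074 [[ 0.97207823 -0.23432922 -0.012399  ]
 [-0.164808   -0.64415842 -0.74692587]
 [ 0.16703964  0.72811383 -0.66479171]] [-0.57005449  0.1759441   0.92018256]
top 514.0690863500982 514.0690863500982 322.22041843473863 202.1440761644535 [[ 0.01993698 -0.99936776  0.02943812]
 [-0.99147465 -0.02355449 -0.12815307]
 [ 0.12876544 -0.02663216 -0.9913174 ]] [-0.03117424  0.57504268  1.20699494]
wrist 300.07321819762535 300.07321819762535 321.98802452264755 195.44152439361795 [[-0.2933412  -0.95600682  0.00137806]
 [-0.92267096  0.28348918  0.26136602]
 [-0.25025836  0.07539792 -0.96523878]] [ 0.62503835 -0.03268206  0.38956606]
```

View pics/side0.png

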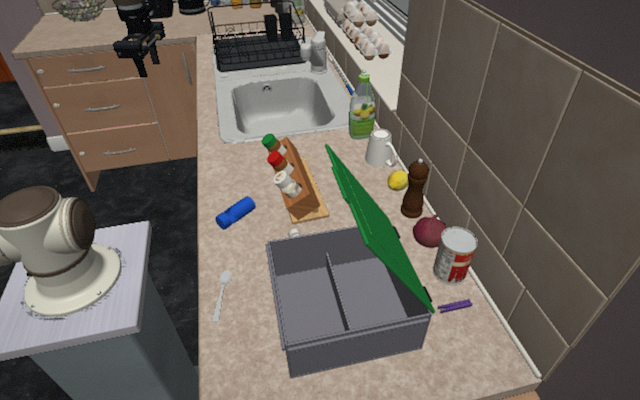

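View pics/top0.png

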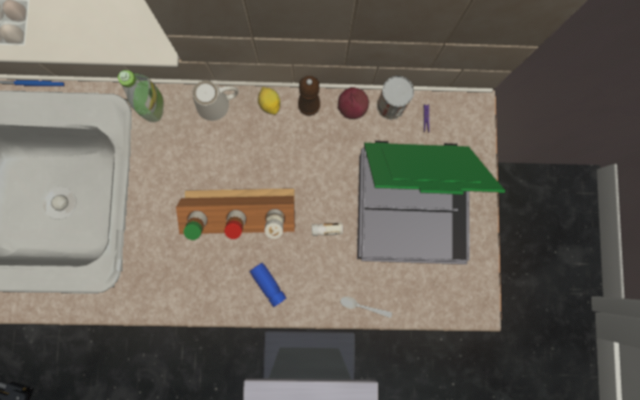

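View pics/wrist0.png

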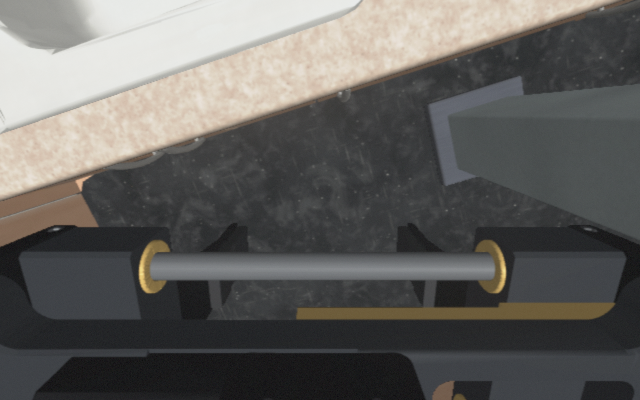

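```bash
cat > h.py <<'E'
import numpy as np,cv2,pickle
def ld(n): return pickle.load(open(n+".pkl","rb"))
def ray(c,u,v):
    d=c["R"].T@np.array([(u-c["cx"])/c["fx"],(v-c["cy"])/c["fy"],1]); o=-c["R"].T@c["t"]; return o,d
def atz(c,u,v,z):
    o,d=ray(c,u,v); return o+d*(z-o[2])/d[2]
def tri(c1,p1,c2,p2):
    o1,d1=ray(c1,*p1);o2,d2=ray(c2,*p2)
    A=np.stack([d1,-d2],1); s=np.linalg.lstsq(A,o2-o1,rcond=None)[0]
    a=o1+d1*s[0];b=o2+d2*s[1]; return (a+b)/2,np.linalg.norm(a-b)
def proj(c,X):
    p=c["R"]@np.array(X)+c["t"]; return p[0]/p[2]*c["fx"]+c["cx"],p[1]/p[2]*c["fy"]+c["cy"]
def crop(n,src,x0,y0,x1,y1,k):
    im=ld(src)["img"][y0:y1,x0:x1]; cv2.imwrite("pics/"+n,cv2.resize(im,None,fx=k,fy=k,interpolation=cv2.INTER_CUBIC))
E
python3 - <<'E'
from h import *
crop("c1.png","top0",170,180,350,270,4)
crop("c2.png","top0",350,130,510,270,4)
crop("c3.png","side0",240,120,340,230,5)
crop("c4.png","side0",260,140,440,380,2.5) if 0 else crop("c4.png","side0",260,140,440,380,2)
E
```

```text
(no output)
```

View pics/c1.png

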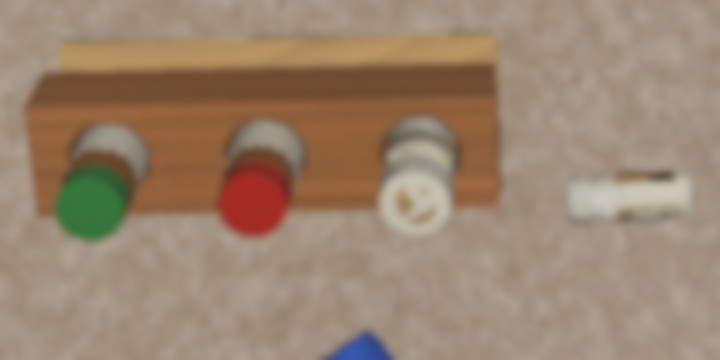

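View pics/c2.png

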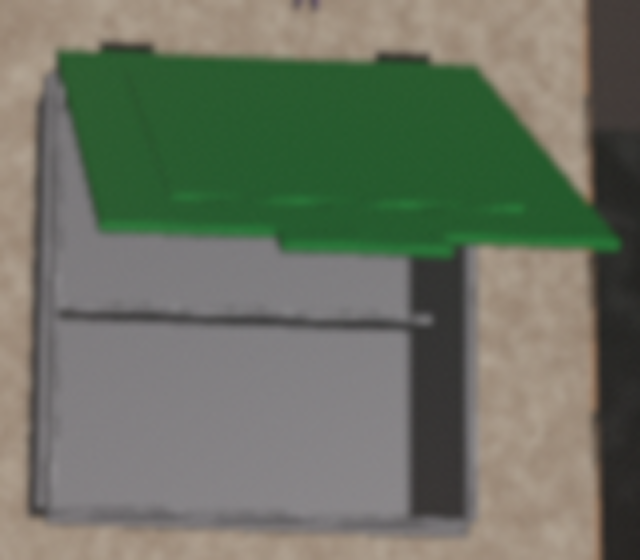

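View pics/c3.png

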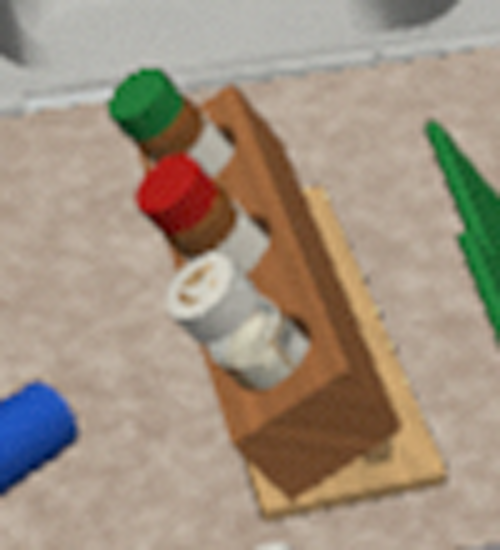

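View pics/c4.png

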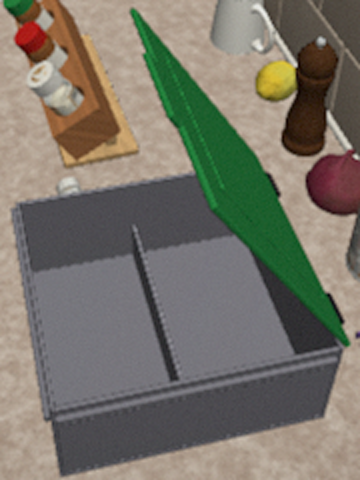

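```bash
python3 - <<'E'
from h import *
T=ld("top0");S=ld("side0")
t=lambda x,y:(170+x/4,180+y/4); s=lambda x,y:(240+x/5,120+y/5)
for a,b in [((415,204),(203,287)),((253,203),(172,192)),((90,204),(140,103))]:
    print(tri(T,t(*a),S,s(*b)))
# block plate bottom corners right
print(tri(T,t(496,207),S,s(240,443)), tri(T,t(496,100),S,s(345,370)))
print("blk top edge", atz(T,*t(38,215),.05),atz(T,*t(496,207),.05),atz(T,*t(25,105),.095),atz(T,*t(496,98),.095),atz(T,*t(497,38),.0),atz(T,*t(60,42),0))
k=lambda x,y:(350+x/4,130+y/4); q=lambda x,y:(260+x/2,140+y/2)
print("caddy front-left(+y)",tri(T,k(32,515),S,q(14,205)),"front right(-y)",tri(T,k(468,532),S,q(50,415)))
print(atz(T,*k(32,515),.12),atz(T,*k(468,532),.12),atz(T,*k(42,90),.12))
print("side rear right",atz(S,*q(340,348),.12),atz(S,*q(50,415),.12),atz(S,*q(14,205),.12))
print("lid front +y",tri(T,k(100,228),S,q(133,12)),"lid front -y",tri(T,k(620,245),S,q(212,205)))
E
```

```text
(array([0.49982325, 0.09034948, 0.124152  ]), np.float64(0.005759445172028767))
(array([0.49807349, 0.1810146 , 0.11868126]), np.float64(0.004352443903128237))
(array([0.49447584, 0.27169826, 0.11735133]), np.float64(0.002090746559205617))
(array([0.50489419, 0.04697486, 0.05747582]), np.float64(0.007848947588562045)) (array([0.56191546, 0.04772543, 0.0930052 ]), np.float64(0.0034439340276776966))
blk top edge [0.49082901 0.31682345 0.05      ] [0.50149113 0.04733992 0.05      ] [0.55072023 0.31653082 0.095     ] [0.5611     0.04782514 0.095     ] [0.61063738 0.05090905 0.        ] [0.60149545 0.32159219 0.        ]
caddy front-left(+y) (array([ 0.44082785, -0.10005777,  0.10716593]), np.float64(0.0022986680922121986)) front right(-y) (array([ 0.43733566, -0.34626338,  0.11266676]), np.float64(0.004506464399739037))
[ 0.43940993 -0.09879296  0.12      ] [ 0.43495715 -0.34396968  0.12      ] [ 0.68168689 -0.10187304  0.12      ]
side rear right [ 0.69539523 -0.34956079  0.12      ] [ 0.43946966 -0.35028711  0.12      ] [ 0.44172131 -0.11207849  0.12      ]
lid front +y (array([ 0.56931449, -0.10810886,  0.33345975]), np.float64(0.0031149443372110036)) lid front -y (array([ 0.56508689, -0.34929608,  0.33828264]), np.float64(0.00028460834064711175))
```

```bash
cat >> h.py <<'E'
from scipy.spatial.transform import Rotation as Ro
def Rt(lean,yaw=0):
    a=np.radians(lean); z=np.array([np.sin(a),0,-np.cos(a)]); y=np.array([0,-1.,0]); x=np.cross(y,z)
    return Ro.from_euler("z",yaw,degrees=True).as_matrix()@np.stack([x,y,z],1)
def turn(R0,R1):
    "rows units: rotvec in tool frame /45"
    v=Ro.from_matrix(R0.T@R1).as_rotvec(degrees=True); return v/45, np.linalg.norm(v)/8.59
def shift(R0,p0,p1):
    d=R0.T@(np.array(p1)-p0)/.1; return d, np.linalg.norm(d)/.5
E
python3 - <<'E'
from h import *
from station import r
s=r.sense(); W=ld("wrist0")
o=-W["R"].T@W["t"]; print("cam in tool",s["ee_rot"].T@(o-s["tcp_pos"]), "axis",s["ee_rot"].T@W["R"][2], s["ee_rot"].T@W["R"][0])
R1=Rt(30,2); print(turn(s["ee_rot"],R1))
print(shift(s["ee_rot"],s["tcp_pos"],[.40,.09,.30]))
T=ld("top0");t=lambda x,y:(170+x/4,180+y/4)
for a in [(415,204),(253,203),(90,204)]: print(atz(T,*t(*a),.13))
E
```

```text
cam in tool [ 0.07023756 -0.00075988 -0.18648476] axis [-2.61508980e-01 -2.27241406e-04  9.65201016e-01] [2.28190248e-04 9.99999930e-01 2.97259518e-04]
(array([ 0.11303808,  0.66061151, -0.41348259]), np.float64(4.125425856584923))
(array([ 3.56050352,  4.21224497, -1.0203043 ]), np.float64(11.218059334166924))
[0.49652255 0.0900648  0.13      ]
[0.49510221 0.17943545 0.13      ]
[0.4925725  0.26889529 0.13      ]
```

```bash
python3 -m crank '[[-1,[0.3,0.35,-0.085],[0,0,0]],[-1,[0.3,0.35,-0.085],[0,0,0]],[-1,[0.3,0.35,-0.085],[0,0,0]],[-1,[0.3,0.35,-0.085],[0,0,0]],[-1,[0.3,0.35,-0.085],[0,0,0]],[-1,[0.3,0.35,-0.085],[0,0,0]]]'
python3 -m crank '[[-1,[0.3,0.35,-0.085],[0,0,0]],[-1,[0.3,0.35,-0.085],[0,0,0]],[-1,[0.3,0.35,-0.085],[0,0,0]],[-1,[0.3,0.35,-0.085],[0,0,0]],[-1,[0.3,0.35,-0.085],[0,0,0]],[-1,[0.3,0.35,-0.085],[0,0,0]]]'
python3 -m crank '[[-1,[0,0,0],[0,0,0.18]],[-1,[0,0,0],[0,0,0.18]],[-1,[0,0,0],[0,0,0.18]],[-1,[0,0,0],[0,0,0.18]]]'
```

```text
time_s: 0.75
tcp_pos: [0.2941, 0.3419, 0.2492]
ee_rot: [[0.956, -0.293, -0.0], [-0.293, -0.956, -0.0], [-0.0, 0.0, -1.0]]
wrist_force: [1.1, -0.6, 0.8]
gripper_width: 0.997
time_s: 1.35
tcp_pos: [0.4043, 0.0884, 0.3006]
ee_rot: [[0.956, -0.293, 0.0], [-0.293, -0.956, 0.001], [0.0, -0.001, -1.0]]
wrist_force: [1.6, 0.2, 0.5]
gripper_width: 1.0
time_s: 1.75
tcp_pos: [0.404, 0.0899, 0.2998]
ee_rot: [[0.645, -0.764, -0.001], [-0.764, -0.645, -0.0], [-0.0, 0.001, -1.0]]
wrist_force: [0.1, 0.1, -0.0]
gripper_width: 1.001
```

```bash
python3 -c "
from station import r;print(r.sense()['joints'].round(1))"
python3 -m crank '[[-1,[0,0,0],[0,0,0.18]],[-1,[0,0,0],[0,0,0.18]],[-1,[0,0,0],[0,0,0.18]],[-1,[0,0,0],[0,0,0.18]],[-1,[0,0,0],[0,0,0.18]],[-1,[0,0,0],[0,0,0.18]],[-1,[0,0,0],[0,0,0.18]],[-1,[0,0,0],[0,0,0.18]]]'
python3 -m crank '[[-1,[0,0,0],[0,0,0.18]],[-1,[0,0,0],[0,0,0.18]],[-1,[0,0,0],[0,0,0.18]],[-1,[0,0,0],[0,0,0.18]],[-1,[0,0,0],[0,0,0.18]],[-1,[0,0,0],[0,0,0.18]],[-1,[0,0,0],[0,0,0.18]],[-1,[0,0,0],[0,0,0.11]]]'
cat >> h.py <<'E'
FL=np.diag([-1,-1,1.])  # half turn
E
python3 - <<'E'
from h import *
from station import r
s=r.sense();print(s["joints"].round(1)); print(turn(s["ee_rot"],Rt(30,2)@FL))
E
```

```text
[ 35.2  -3.  -15.8  -0.  -77.2   4.9]
time_s: 2.55
tcp_pos: [0.404, 0.0902, 0.2998]
ee_rot: [[-0.416, -0.909, -0.001], [-0.909, 0.416, -0.0], [0.0, 0.0, -1.0]]
wrist_force: [-0.2, -0.5, 0.3]
gripper_width: 0.999
time_s: 3.35
tcp_pos: [0.404, 0.0903, 0.2998]
ee_rot: [[-0.998, -0.067, -0.0], [-0.067, 0.998, -0.0], [0.0, -0.0, -1.0]]
wrist_force: [0.1, 1.3, 0.4]
gripper_width: 1.0
[  35.3   -3.   -15.8   -0.   -77.2 -121.5]
(array([ 0.01061719, -0.66724443,  0.03968642]), np.float64(3.502078846539762))
```

```bash
python3 -m crank '[[-1,[0,0,0],[0.0025,-0.167,0.01]],[-1,[0,0,0],[0.0025,-0.167,0.01]],[-1,[0,0,0],[0.0025,-0.167,0.01]],[-1,[0,0,0],[0.0025,-0.167,0.01]],[-1,[0,0,0],[0,0,0]]]'
python3 - <<'E'
from h import *
from station import r
s=r.sense();print(s["joints"].round(1),s["tcp_pos"]); print(s["ee_rot"])
for n in["wrist"]:
    c=r.capture(n);cv2.imwrite(f"pics/{n}1.png",c["img"]);pickle.dump(c,open(f"{n}1.pkl","wb"))
E
```

```text
time_s: 3.85
tcp_pos: [0.3984, 0.0844, 0.2915]
ee_rot: [[-0.868, -0.042, 0.494], [-0.041, 0.999, 0.012], [-0.495, -0.01, -0.869]]
wrist_force: [0.3, -0.3, -1.4]
gripper_width: 1.003
[  52.6  -21.8  -47.    30.5  -49.5 -157. ] [0.39841372 0.08441578 0.29153354]
[[-0.86821076 -0.04159486  0.49444913]
 [-0.04096632  0.9990871   0.01211347]
 [-0.4945016  -0.00973872 -0.86912216]]
```

View pics/wrist1.png

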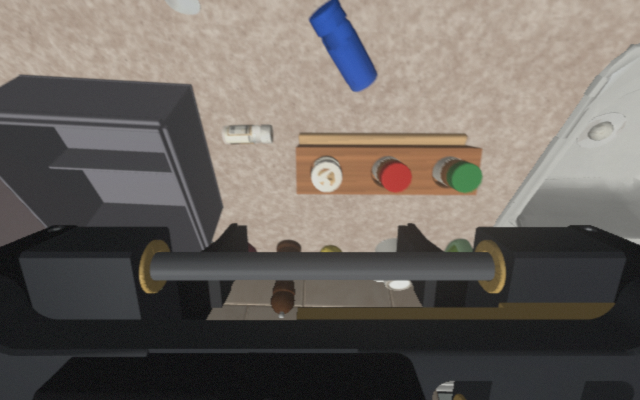

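```bash
python3 - <<'E'
from h import *
crop("c5.png","wrist1",285,120,495,205,3.8)
from station import r
s=r.sense();print(s["tcp_pos"])
E
```

```text
[0.40112133 0.08752378 0.29606393]
```

View pics/c5.png

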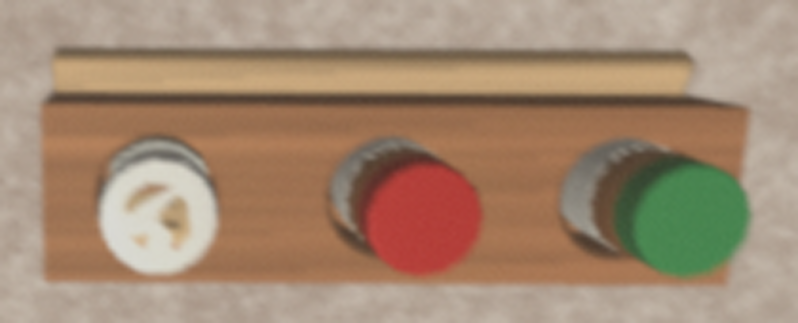

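```bash
python3 - <<'E'
from h import *
from scipy.optimize import least_squares
T=ld("top0");S=ld("side0");W=ld("wrist1")
t=lambda x,y:(170+x/4,180+y/4); s=lambda x,y:(240+x/5,120+y/5);w=lambda x,y:(285+x/3.8,120+y/3.8)
obs=[(T,t,[(415,204),(253,203),(90,204)],1),(W,w,[(158,215),(424,218),(690,219)],1),(S,s,[(203,287),(172,192),(140,103)],.7)]
def f(p,use=(0,1,2)):
    a=np.radians(p[3]); yv=np.array([-np.sin(a),np.cos(a),0]); o=[]
    for i in use:
        c,m,l,k=obs[i]
        for j,q in enumerate(l): o+=list((np.array(proj(c,p[:3]+yv*.09*(j-1)))-m(*q))*k)
    return np.array(o)
for use in[(0,1,2),(0,1),(1,2)]:
    z=least_squares(f,[.497,.18,.13,2],args=(use,)); print(z.x,z.fun.round(1),"white",z.x[:3]-np.array([-np.sin(np.radians(z.x[3])),np.cos(np.radians(z.x[3])),0])*.09)
E
```

```text
[0.49635822 0.18357119 0.12417144 2.19718557] [-1.4 -1.3 -1.5 -0.4 -1.5 -0.  -0.5 -0.4 -1.2 -0.6 -1.7 -0.2 -1.  -0.4
 -1.3 -1.4 -0.9 -1.6] white [0.4998087  0.09363736 0.12417144]
[0.49426716 0.182981   0.12740356 2.0053535 ] [-1.3 -0.3 -1.5  0.4 -1.6  0.7 -0.9 -0.1 -0.9 -0.2 -0.8  0.4] white [0.49741652 0.09303612 0.12740356]
[0.4992817  0.1858681  0.12115232 2.5786101 ] [ 1.1  0.2 -0.3 -0.3 -1.4 -0.4 -0.  -0.3 -0.5 -1.2 -0.3 -1.3] white [0.50333081 0.09595923 0.12115232]
```

```bash
python3 - <<'E'
from h import *
from station import r
s=r.sense(); R1=Rt(30,2.2)@FL; a=-R1[:,2]; P=np.array([.497,.0925,.128])+.04*a
print(a,P); print(turn(s["ee_rot"],R1)); print(shift(s["ee_rot"],s["tcp_pos"],P))
E
```

```text
[-0.49963146 -0.0191939   0.8660254 ] [0.47701474 0.09173224 0.16264102]
(array([-0.00226263, -0.00349822,  0.00639688]), np.float64(0.03999156021423058))
(array([0.00465312, 0.01568254, 1.53546474]), np.float64(3.071103751224507))
```

```bash
python3 -m crank '[[-1,[0,0,0.35],[0,0,0]],[-1,[0,0,0.35],[0,0,0]],[-1,[0,0,0.35],[0,0,0]],[-1,[0,0,0.35],[0,0,0]],[-1,[0,0.01,0.13],[0,0,0]],[-1,[0,0,0],[0,0,0]],[-1,[0,0,0],[0,0,0]]]'
python3 - <<'E'
from h import *
from station import r
for n in["wrist","side","top"]:
    c=r.capture(n);cv2.imwrite(f"pics/{n}2.png",c["img"]);pickle.dump(c,open(f"{n}2.pkl","wb"))
s=r.sense();print(s["tcp_pos"],s["joints"]); print(s["ee_rot"])
E
```

```text
time_s: 4.6
tcp_pos: [0.4828, 0.094, 0.1689]
ee_rot: [[-0.864, -0.037, 0.502], [-0.031, 0.999, 0.019], [-0.502, 0.001, -0.865]]
wrist_force: [0.6, 0.0, 1.1]
gripper_width: 1.0
[0.48189745 0.09541218 0.16969551] [  28.1935753    -3.6165543   -59.47088587   63.49337139  -14.12200205
 -175.6039904 ]
[[-0.86308571 -0.03987885  0.50348062]
 [-0.03324145  0.99920167  0.02215931]
 [-0.50396236  0.00238896 -0.86372231]]
```

View pics/wrist2.png

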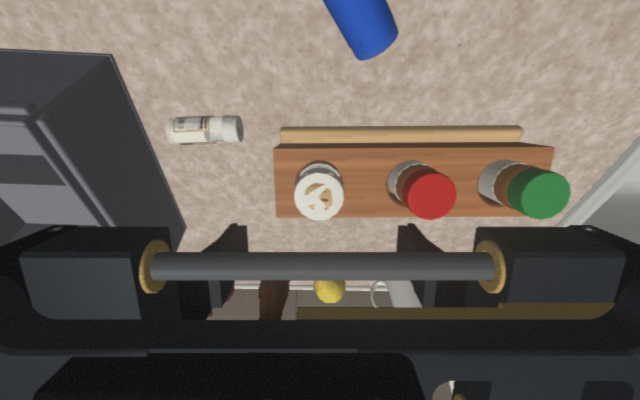

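View pics/side2.png

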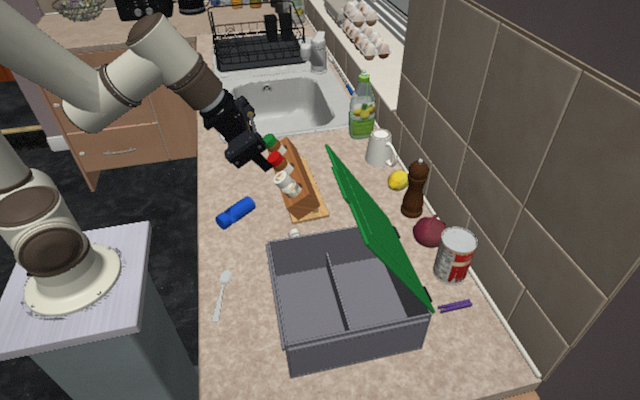

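```bash
python3 -m crank '[[-1,[0,0,0],[0,0.167,0]],[-1,[0,0,0],[0,0.167,0]],[-1,[0,0,0],[0,0,0]],[-1,[0,0,0],[0,0,0]],[-1,[0,0,0],[0,0,0]]]'
cat > fk.py <<'E'
import numpy as np
from scipy.spatial.transform import Rotation as Ro
def rx(t):return Ro.from_rotvec([np.radians(t),0,0]).as_matrix()
def ry(t):return Ro.from_rotvec([0,np.radians(t),0]).as_matrix()
def rz(t):return Ro.from_rotvec([0,0,np.radians(t)]).as_matrix()
# pitch q2 about y: arm zero upright?; forearm pitch below horizontal = q2-q3
def fk(q,p,s4=1,s6=1):
    z0,r0,d,a,b,f,e,L=p
    R1=rz(q[0]); P=R1@np.array([r0,d,z0])
    R2=R1@ry(q[1]); P=P+R2@np.array([b,0,a])
    R3=R2@ry(-q[2]); P=P+R3@np.array([f,0,e])
    R4=R3@rx(s4*q[3]); R5=R4@ry(-q[4])   # tool along local x
    P=P+R5@np.array([L,0,0])
    R6=R5@rx(s6*q[5])
    return P,R6
E
python3 - <<'E'
from h import *
from fk import *
from station import r
from scipy.optimize import least_squares
s=r.sense();print(s["tcp_pos"],s["joints"].round(2));print(s["ee_rot"].round(4))
D=[([87.754,22.042,.453,0,-68.411,-14.817],[.183,.597,.198],None),
([52.6,-21.8,-47.,30.5,-49.5,-157.],[.3984,.0844,.2915],[.4944,.0121,-.8691]),
([35.3,-3,-15.8,0,-77.2,-121.5],[.404,.0903,.2998],None),
([28.1936,-3.6166,-59.471,63.4934,-14.122,-175.604],[.4819,.0954,.1697],[.5035,.0222,-.8637]),
(list(s["joints"]),list(s["tcp_pos"]),list(s["ee_rot"][:,2]))]
for s4 in(1,-1):
    g=lambda p:np.concatenate([fk(q,p,s4)[0]-P for q,P,_ in D])
    z=least_squares(g,[.2,0,-.15,.4,0,.35,0,.25]); print(s4,z.x.round(4),(z.fun*1e3).round(1))
    for q,P,zz in D: print(fk(q,z.x,s4)[1].round(3)[:,0],zz)
E
```

```text
time_s: 5.25
tcp_pos: [0.5011, 0.075, 0.1803]
ee_rot: [[-0.896, -0.011, 0.444], [-0.024, 0.999, -0.022], [-0.444, -0.03, -0.896]]
wrist_force: [0.5, 0.1, 0.3]
gripper_width: 1.0
[0.50106227 0.07497607 0.18028162] [  33.17   -1.38  -49.69   38.64  -24.77 -155.14]
[[-0.8959 -0.0114  0.4441]
 [-0.0237  0.9995 -0.0222]
 [-0.4436 -0.0305 -0.8957]]
1 [-0.4776  0.1955 -0.1543  0.3387  0.157   0.0229  0.2537 -0.1941] [ -6.  -20.7   0.9 -43.6   2.3  -7.8  22.3  22.5   5.4  21.2 -48.8  -8.4
  12.2  15.6   9.9]
[-0. -0. -1.] None
[-0.119  0.48  -0.869] [0.4944, 0.0121, -0.8691]
[-0.  0. -1.] None
[ 0.297  0.407 -0.864] [0.5035, 0.0222, -0.8637]
[ 0.158  0.416 -0.896] [np.float64(0.44411012361476), np.float64(-0.02224517654525485), np.float64(-0.8956960144063123)]
-1 [-0.001   0.0838 -0.1468  0.4914  0.0979  0.216   0.1001  0.2372] [-12.9  -6.5  -3.8 -24.7  12.   -7.5  -1.9  14.5   7.7  19.5 -52.   -1.5
   9.6   9.3   5.2]
[-0. -0. -1.] None
[ 0.494  0.011 -0.869] [0.4944, 0.0121, -0.8691]
[-0.  0. -1.] None
[ 0.503  0.022 -0.864] [0.5035, 0.0222, -0.8637]
[ 0.444 -0.022 -0.896] [np.float64(0.44411012361476), np.float64(-0.02224517654525485), np.float64(-0.8956960144063123)]
```

```bash
cat > fk.py <<'E'
import numpy as np
from scipy.spatial.transform import Rotation as Ro
def rx(t):return Ro.from_rotvec([np.radians(t),0,0]).as_matrix()
def ry(t):return Ro.from_rotvec([0,np.radians(t),0]).as_matrix()
def rz(t):return Ro.from_rotvec([0,0,np.radians(t)]).as_matrix()
def fk(q,p):
    z0,r0,d,a,b,f,e,L,g,h,k=p
    R1=rz(q[0]); P=R1@np.array([r0,d,z0])
    R2=R1@ry(q[1]); P=P+R2@np.array([b,0,a])
    R3=R2@ry(-q[2]); P=P+R3@np.array([f,0,e])
    R4=R3@rx(-q[3]); P=P+R4@np.array([0,g,h]);R5=R4@ry(-q[4])
    P=P+R5@np.array([L,0,k])
    return P,R5@rx(-q[5])@np.array([[0,0,1],[0,1,0],[-1,0,0.]])
E
python3 - <<'E'
from h import *
from fk import *
from station import r
from scipy.optimize import least_squares
s=r.sense()
D=[([87.754,22.042,.453,0,-68.411,-14.817],[.183,.597,.198],None),
([52.6,-21.8,-47.,30.5,-49.5,-157.],[.3984,.0844,.2915],[.4944,.0121,-.8691]),
([35.3,-3,-15.8,0,-77.2,-121.5],[.404,.0903,.2998],None),
([28.1936,-3.6166,-59.471,63.4934,-14.122,-175.604],[.4819,.0954,.1697],[.5035,.0222,-.8637]),
(list(s["joints"]),list(s["tcp_pos"]),list(s["ee_rot"][:,2]))]
g=lambda p:np.concatenate([np.concatenate([fk(q,p)[0]-P for q,P,_ in D]),1e-3*(p-p0)])
p0=np.array([.2,0,-.15,.4,0,.35,0,.25,0,0,0])
z=least_squares(g,p0); print(z.x.round(4),(z.fun*1e3).round(1)); np.save("fk.npy",z.x)
R=fk(D[4][0],z.x)[1];print(R.round(3),s["ee_rot"].round(3))
E
```

```text
[ 1.580e-01 -4.000e-03  2.000e-04  5.625e-01 -8.000e-04  4.220e-01
  6.800e-03  3.281e-01 -1.598e-01 -5.100e-03  4.300e-03] [ 0.2 -0.  -0.   0.1 -0.1 -0.  -0.   0.1  0.   0.1 -0.   0.  -0.1  0.1
 -0.  -0.  -0.   0.2  0.2 -0.   0.1  0.   0.1 -0.2 -0.   0. ]
[[-0.011  0.896  0.444]
 [ 0.999  0.024 -0.022]
 [-0.03   0.444 -0.896]] [[-0.896 -0.011  0.444]
 [-0.024  0.999 -0.022]
 [-0.444 -0.03  -0.896]]
```

```bash
cat >> fk.py <<'E'
PK=np.load("fk.npy")
LO=np.array([-179.83,-69.29,-61.27,-181.25,-171.15,-177.46]);HI=np.array([179.83,118.12,80.66,117.63,-9.14,177.46])
def FK(q):
    P,R=fk(q,PK); return P,np.stack([-R[:,1],R[:,0],R[:,2]],1)
from scipy.optimize import least_squares
def IK(P,R,n=14,seed=0):
    rng=np.random.default_rng(seed); best=[]
    def g(q):
        p,r=FK(q); return np.concatenate([(p-P)*10,Ro.from_matrix(r.T@R).as_rotvec()])
    for i in range(n):
        q0=LO+(HI-LO)*rng.uniform(.1,.9,6); q0[0]=rng.uniform(-60,100);q0[1]=rng.uniform(-30,60)
        z=least_squares(g,q0,bounds=(LO,HI),max_nfev=150,x_scale=30)
        if np.linalg.norm(z.fun)<2e-3 and not any(np.linalg.norm(z.x-b)<3 for b in best): best.append(z.x)
    return best
E
python3 - <<'E'
from h import *
from fk import *
cap=np.array([.497,.0925,.128]); aj=-Rt(30,2.2)[:,2]
g=cap-.018*aj
for lean in(30,20,10,0):
  for fl in(np.eye(3),FL):
    R=Rt(lean,2.2)@fl
    print("grasp",lean,fl[0,0],[b.round(0).tolist() for b in IK(g+.019*R[:,2],R)])
g=np.array([.655,-.225,.075])+.035*aj
for lean in(35,30,20):
  for fl in(np.eye(3),FL):
    R=Rt(lean,-1)@fl
    print("bin",lean,fl[0,0],[b.round(0).tolist() for b in IK(g+.019*R[:,2],R)])
E
```

```text
grasp 30 1.0 []
grasp 30 -1.0 []
grasp 20 1.0 [[31.0, 9.0, -50.0, 36.0, -16.0, 28.0]]
grasp 20 -1.0 [[31.0, 9.0, -50.0, 36.0, -16.0, -152.0]]
grasp 10 1.0 [[31.0, 13.0, -34.0, 9.0, -35.0, 54.0]]
grasp 10 -1.0 [[31.0, 13.0, -34.0, 9.0, -35.0, -126.0]]
grasp 0 1.0 [[28.0, 17.0, -23.0, 0.0, -49.0, 64.0]]
grasp 0 -1.0 [[28.0, 17.0, -23.0, -0.0, -49.0, -116.0]]
bin 35 1.0 [[-9.0, 22.0, -20.0, -19.0, -13.0, 115.0]]
bin 35 -1.0 [[-9.0, 22.0, -20.0, -19.0, -13.0, -65.0]]
bin 30 1.0 [[-8.0, 23.0, -20.0, -11.0, -18.0, 106.0]]
bin 30 -1.0 [[-8.0, 23.0, -20.0, -11.0, -18.0, -74.0]]
bin 20 1.0 [[-7.0, 25.0, -15.0, -4.0, -31.0, 99.0]]
bin 20 -1.0 [[-7.0, 25.0, -15.0, -4.0, -31.0, -81.0]]
```

```bash
python3 - <<'E'
from h import *
from station import r
s=r.sense(); R1=Rt(10,2.2)@FL
print(turn(s["ee_rot"],R1))
E
```

```text
(array([-0.04773952,  0.3627239 , -0.02068458]), np.float64(1.919631227854225))
```

```bash
python3 -m crank '[[-1,[0,0,-0.2],[-0.016,0.12,-0.007]],[-1,[0,0,-0.2],[-0.016,0.12,-0.007]],[-1,[0,0,0],[-0.016,0.12,-0.007]],[-1,[0,0,0],[0,0,0]],[-1,[0,0,0],[0,0,0]]]'
python3 - <<'E'
from h import *
from station import r
s=r.sense(); R1=Rt(10,2.2)@FL
print(s["joints"].round(1)); print(turn(s["ee_rot"],R1))
cap=np.array([.497,.0925,.128]); aj=-Rt(30,2.2)[:,2]
g=cap-.015*aj+.019*R1[:,2]
print(g,shift(R1,s["tcp_pos"],g))
for n in["wrist"]:
    c=r.capture(n);cv2.imwrite(f"pics/{n}3.png",c["img"]);pickle.dump(c,open(f"{n}3.pkl","wb"))
print(r.sense()["tcp_pos"])
E
```

```text
time_s: 5.75
tcp_pos: [0.4902, 0.0703, 0.2124]
ee_rot: [[-0.978, -0.025, 0.207], [-0.027, 1.0, -0.006], [-0.206, -0.012, -0.978]]
wrist_force: [-1.1, -0.4, -1.1]
gripper_width: 1.001
[  31.4    2.   -27.7    8.4  -50.5 -124.7]
(array([-0.01793671,  0.04228796, -0.01330577]), np.float64(0.2505280047250956))
[0.50779136 0.09291456 0.09629827] (array([0.0198029 , 0.21949351, 1.17498331]), np.float64(2.390945701128771))
[0.48932561 0.07009315 0.2118547 ]
```

View pics/wrist3.png

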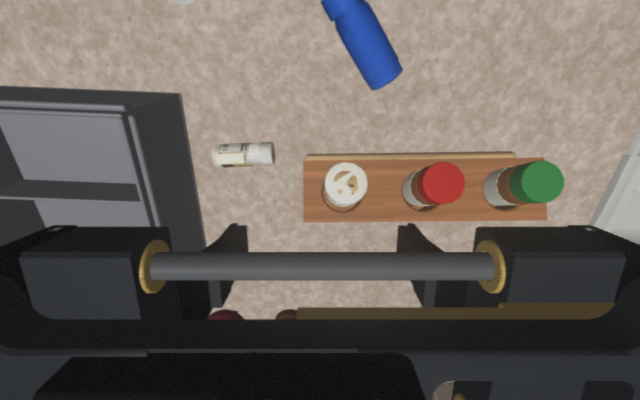

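```bash
python3 - <<'E'
from h import *
from scipy.optimize import least_squares
i=lambda x,y:(x,y)
T=ld("top0");S=ld("side0")
t=lambda x,y:(170+x/4,180+y/4); s=lambda x,y:(240+x/5,120+y/5);w=lambda x,y:(285+x/3.8,120+y/3.8)
obs=[(T,t,[(415,204),(253,203),(90,204)]),(ld("wrist1"),w,[(158,215),(424,218),(690,219)]),(S,s,[(203,287),(172,192),(140,103)]),
(ld("wrist2"),i,[(319,196),(430,194),(539,193)]),(ld("wrist3"),i,[(346,184),(441,184),(537,182)])]
def f(p,use):
    a=np.radians(p[3]); yv=np.array([-np.sin(a),np.cos(a),0]); o=[]
    for k in use:
        c,m,l=obs[k]
        for j,q in enumerate(l): o+=list((np.array(proj(c,p[:3]+yv*.09*(j-1)))-m(*q)))
    return np.array(o)
for use in[(0,1,2,3,4),(1,3,4),(3,),(4,)]:
    z=least_squares(f,[.497,.18,.13,2],args=(use,)); print(z.x.round(4),z.fun.round(1),"white",z.x[:3]-np.array([-np.sin(np.radians(z.x[3])),np.cos(np.radians(z.x[3])),0])*.09)
E
```

```text
[0.4974 0.1836 0.1212 2.5434] [-1.3 -1.9 -1.3 -0.8 -1.2 -0.1 -0.5 -0.9 -1.7 -1.5 -2.5 -1.4 -0.6  0.2
 -1.3 -1.2 -1.  -1.4  0.3 -0.8 -0.8  0.5  0.5  0.8  0.1  0.8  0.4 -0.3
  0.8  0.5] white [0.50141729 0.09371812 0.12119657]
[0.4976 0.1839 0.1211 2.625 ] [-0.3 -0.8 -1.5 -1.4 -2.3 -1.4  0.6 -0.6 -0.5  0.6  0.8  0.8  0.4  1.1
  0.6 -0.2  1.1  0.5] white [0.5017056  0.09400713 0.12114529]
[0.4978 0.1838 0.1206 2.9932] [ 0.5 -0.3 -0.9  0.3  0.5  0. ] white [0.50253012 0.0939203  0.12059881]
[0.4975 0.1836 0.1202 2.4307] [ 0.   0.3 -0.  -0.7  0.   0.3] white [0.50135096 0.09368447 0.12018439]
```

```bash
python3 - <<'E'
from h import *
from station import r
s=r.sense(); R=s["ee_rot"]
cap=np.array([.501,.0938,.122]); aj=-Rt(30,2.4)[:,2]
g=cap-.015*aj+.019*R[:,2]
print(g,shift(R,s["tcp_pos"],g),turn(R,Rt(12,2.4)@FL))
E
```

```text
[0.51239539 0.09398821 0.09041503] (array([0.01666401, 0.24769843, 1.23427957]), np.float64(2.517997827755581)) (array([-0.01940167, -0.00375109, -0.01636752]), np.float64(0.13441921232545187))
```

```bash
python3 -m crank '[[-1,[0,0.12,0.1],[-0.019,0,-0.016]],[-1,[0,0.12,0.2],[0,0,0]],[-1,[0,0,0.3],[0,0,0]],[-1,[0,0,0],[0,0,0]],[-1,[0,0,0],[0,0,0]]]'
python3 - <<'E'
from h import *
from station import r
s=r.sense(); R=s["ee_rot"]
cap=np.array([.501,.0938,.122]); aj=-Rt(30,2.4)[:,2]
g=cap-.015*aj+.019*R[:,2]
print(R.round(3),s["joints"].round(1),g,shift(R,s["tcp_pos"],g),turn(R,Rt(12,2.4)@FL))
for n in["wrist","side"]:
    c=r.capture(n);cv2.imwrite(f"pics/{n}4.png",c["img"]);pickle.dump(c,open(f"{n}4.pkl","wb"))
crop("c6.png","side4",200,80,340,230,4)
E
```

```text
time_s: 6.3
tcp_pos: [0.5015, 0.0959, 0.1539]
ee_rot: [[-0.978, -0.044, 0.205], [-0.043, 0.999, 0.01], [-0.205, 0.001, -0.979]]
wrist_force: [0.4, -0.7, 1.0]
gripper_width: 0.998
[[-0.978 -0.044  0.205]
 [-0.043  0.999  0.01 ]
 [-0.205  0.001 -0.979]] [  32.9    7.   -31.5    8.9  -41.5 -126.6] [0.51238196 0.09429973 0.09041272] (array([ 0.02390769, -0.02160438,  0.6433352 ]), np.float64(1.2882833687208786)) (array([ 0.00152208, -0.00393117,  0.0019713 ]), np.float64(0.02437905186400406))
```

View pics/c6.png

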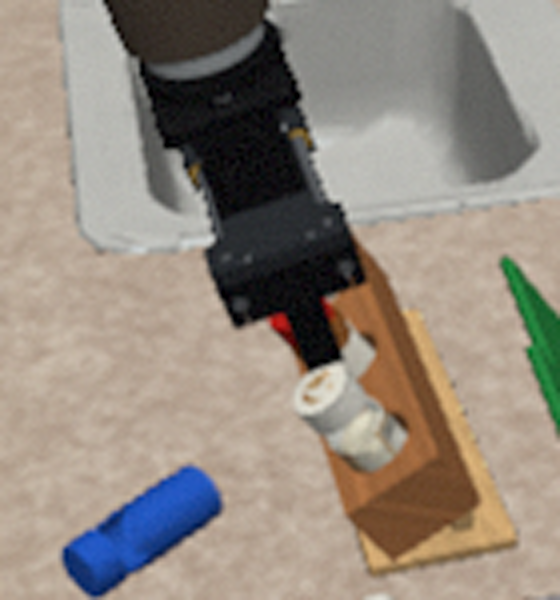

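View pics/wrist4.png

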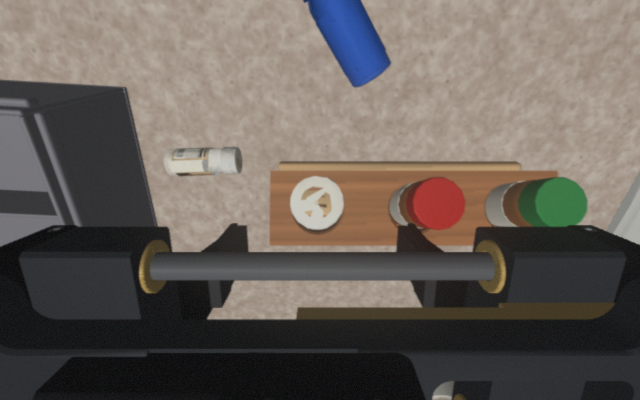

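```bash
python3 -m crank '[[-1,[0.02,-0.02,0.2],[0,0,0]],[-1,[0,0,0.2],[0,0,0]],[-1,[0,0,0.15],[0,0,0]],[-1,[0,0,0.08],[0,0,0]],[-1,[0,0,0],[0,0,0]],[-1,[0,0,0],[0,0,0]]]'
python3 - <<'E'
from h import *
from station import r
for n in["wrist","side"]:
    c=r.capture(n);cv2.imwrite(f"pics/{n}5.png",c["img"]);pickle.dump(c,open(f"{n}5.pkl","wb"))
s=r.sense(); R=s["ee_rot"]
cap=np.array([.501,.0938,.122]); aj=-Rt(30,2.4)[:,2]
g=cap-.015*aj+.019*R[:,2]
print(R.round(3),s["joints"].round(1),s["wrist_force"],shift(R,s["tcp_pos"],g))
crop("c7.png","side5",200,80,340,230,4)
crop("c8.png","wrist5",180,150,480,300,2.6)
E
```

```text
time_s: 7.0
tcp_pos: [0.5141, 0.0952, 0.0936]
ee_rot: [[-0.977, -0.043, 0.208], [-0.041, 0.999, 0.012], [-0.208, 0.003, -0.978]]
wrist_force: [0.1, -0.5, -0.2]
gripper_width: 1.006
[[-0.977 -0.043  0.208]
 [-0.041  0.999  0.012]
 [-0.209  0.004 -0.978]] [  31.8   12.6  -35.7   10.9  -31.6 -128.1] [-1.07934809 -0.09698253 -0.59393553] (array([ 0.0232607 , -0.00862083,  0.02852186]), np.float64(0.07560093617306145))
```

View pics/c7.png

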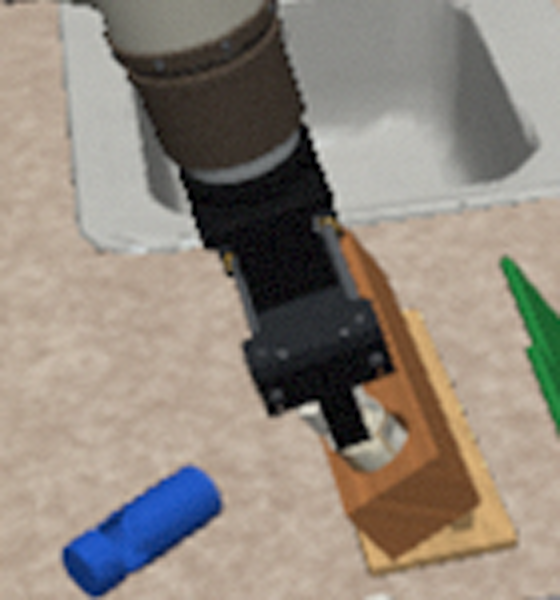

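View pics/c8.png

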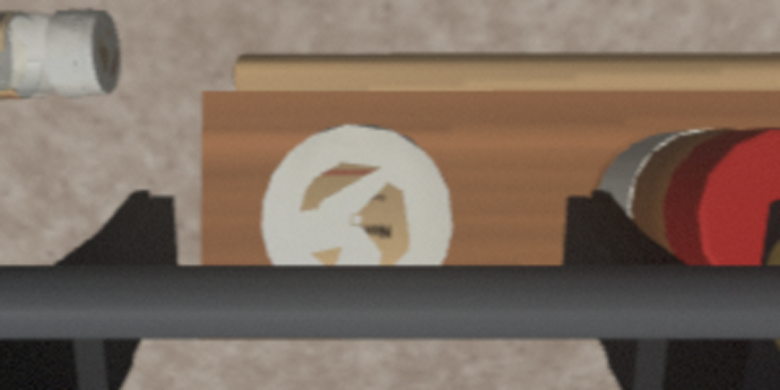

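```bash
python3 -m crank '[[-1,[0.02,-0.02,0.02],[0,0,0]],[1,[0,0,0],[0,0,0]],[1,[0,0,0],[0,0,0]],[1,[0,0,0],[0,0,0]],[1,[0,0,0],[0,0,0]],[1,[0,0,0],[0,0,0]],[1,[0,0,0],[0,0,0]]]'
python3 - <<'E'
from h import *
from station import r
s=r.sense(); R=s["ee_rot"]
aj=-Rt(30,2.4)[:,2]
print(s["wrist_force"],s["tcp_pos"],R.T@aj, "joints",s["joints"].round(1))
E
```

```text
time_s: 7.8
tcp_pos: [0.512, 0.0929, 0.0901]
ee_rot: [[-0.978, -0.043, 0.206], [-0.041, 0.999, 0.011], [-0.207, 0.003, -0.978]]
wrist_force: [-0.5, 0.9, -0.0]
gripper_width: 0.54
[-0.51656869  0.90446989 -0.04758084] [0.51204362 0.09285002 0.09012261] [ 0.31034933  0.00263096 -0.95061894] joints [  31.6   12.7  -36.2   11.   -31.1 -128.1]
```

```bash
python3 -m crank '[[1,[0,0,0],[0,0,0]],[1,[0,0,0],[0,0,0]],[1,[0,0,0],[0,0,0]],[1,[0,0,0],[0,0,0]]]'
```

```text
time_s: 8.2
tcp_pos: [0.512, 0.0928, 0.0901]
ee_rot: [[-0.978, -0.043, 0.206], [-0.041, 0.999, 0.011], [-0.207, 0.003, -0.978]]
wrist_force: [0.4, -0.1, 0.4]
gripper_width: 0.455
```

```bash
python3 -m crank '[[1,[0.031,0,-0.095],[0,0,0]],[1,[0.031,0,-0.095],[0,0,0]],[1,[0.031,0,-0.095],[0,0,0]],[1,[0.031,0,-0.095],[0,0,0]],[1,[0.031,0,-0.095],[0,0,0]],[1,[0.031,0,-0.095],[0,0,0]],[1,[0,0,0],[0,0,0]],[1,[0,0,0],[0,0,0]]]'
python3 - <<'E'
from h import *
from station import r
for n in["wrist","side"]:
    c=r.capture(n);cv2.imwrite(f"pics/{n}6.png",c["img"]);pickle.dump(c,open(f"{n}6.pkl","wb"))
crop("c9.png","side6",200,80,340,230,4)
E
```

```text
time_s: 9.0
tcp_pos: [0.482, 0.0915, 0.1423]
ee_rot: [[-0.977, -0.043, 0.207], [-0.041, 0.999, 0.012], [-0.207, 0.003, -0.978]]
wrist_force: [0.2, 0.1, -1.2]
gripper_width: 0.453
```

View pics/c9.png

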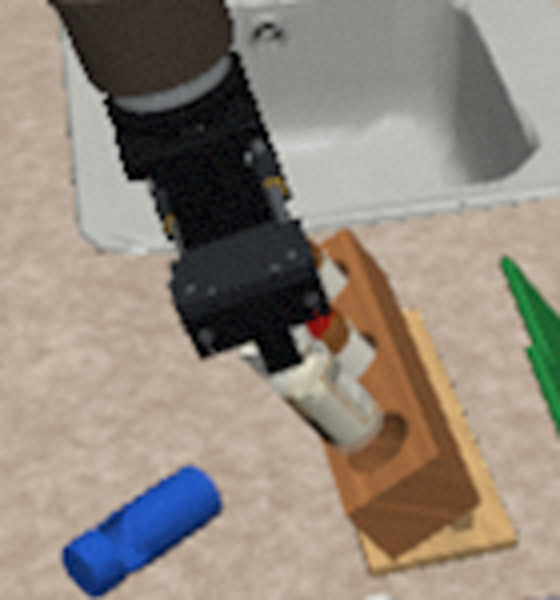

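View pics/wrist6.png

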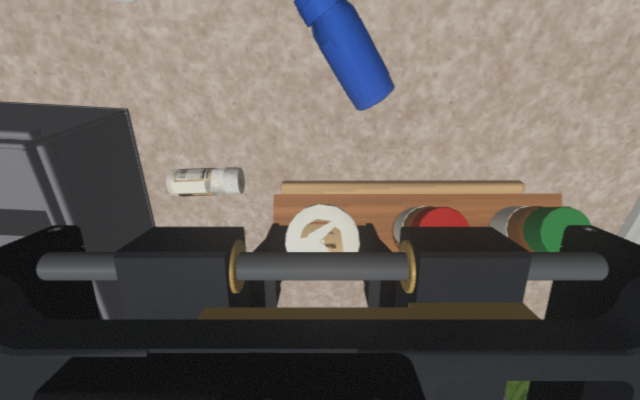

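```bash
python3 - <<'E'
from h import *
from fk import *
for lean in (27,22):
  R=Rt(lean,-1)@FL; F=np.array([.610,-.225,.073])
  for b in(.2,.15,.1,.05,0): print(lean,b,[q.round(0).tolist() for q in IK(F-b*R[:,2],R,8)])
for P in([.48,.09,.26],[.50,-.06,.26],[.519,-.225,.251]): print(P,[q.round(0).tolist() for q in IK(np.array(P),Rt(12,2.4)@FL,8)])
from station import r
s=r.sense(); print(s["tcp_pos"],s["joints"].round(0),FK(s["joints"]))
print(shift(s["ee_rot"],s["tcp_pos"],[.475,.0915,.265]), shift(s["ee_rot"],np.array([.475,.0915,.265]),[.519,-.225,.255]))
E
```

```text
27 0.2 [[-9.0, 2.0, -21.0, -6.0, -40.0, -78.0]]
27 0.15 [[-9.0, 6.0, -23.0, -6.0, -34.0, -78.0]]
27 0.1 [[-8.0, 11.0, -24.0, -7.0, -28.0, -77.0]]
27 0.05 [[-8.0, 16.0, -24.0, -8.0, -23.0, -76.0]]
27 0 [[-8.0, 22.0, -23.0, -10.0, -18.0, -74.0]]
22 0.2 [[-8.0, 5.0, -16.0, -4.0, -48.0, -81.0]]
22 0.15 [[-8.0, 9.0, -18.0, -4.0, -41.0, -80.0]]
22 0.1 [[-8.0, 13.0, -20.0, -4.0, -35.0, -80.0]]
22 0.05 [[-8.0, 18.0, -21.0, -5.0, -30.0, -80.0]]
22 0 [[-7.0, 23.0, -21.0, -6.0, -25.0, -79.0]]
[0.48, 0.09, 0.26] [[34.0, -1.0, -23.0, 7.0, -58.0, -125.0]]
[0.5, -0.06, 0.26] [[13.0, 1.0, -20.0, 3.0, -58.0, -102.0]]
[0.519, -0.225, 0.251] [[-8.0, 8.0, -11.0, -3.0, -59.0, -78.0]]
[0.4818828  0.09128997 0.14168763] [  34.    6.  -35.   10.  -39. -128.] (array([0.48177139, 0.09143119, 0.14154389]), array([[-0.97771894, -0.04254174,  0.20556233],
       [-0.0411658 ,  0.99909213,  0.01096766],
       [-0.20584229,  0.00226115, -0.97858257]]))
(array([-0.18662104,  0.00781472, -1.22083871]), np.float64(2.470089587093223)) (array([-0.27932234, -3.18107108,  0.15359305]), np.float64(6.394005004689941))
```

```bash
python3 -m crank '[[1,[-0.037,0,-0.15],[0,0,0]],[1,[-0.037,0,-0.25],[0,0,0]],[1,[-0.037,0,-0.25],[0,0,0]],[1,[-0.037,0,-0.25],[0,0,0]],[1,[-0.037,0,-0.25],[0,0,0]],[1,[0,0,-0.07],[0,0,0]],[1,[0,0,0],[0,0,0]]]'
python3 -m crank '[[1,[-0.02,-0.15,0],[0,0,0]],[1,[-0.03,-0.3,0.02],[0,0,0]],[1,[-0.03,-0.3,0.02],[0,0,0]],[1,[-0.03,-0.3,0.02],[0,0,0]],[1,[-0.03,-0.3,0.02],[0,0,0]],[1,[-0.03,-0.3,0.02],[0,0,0]],[1,[-0.03,-0.3,0.02],[0,0,0]],[1,[-0.03,-0.3,0.02],[0,0,0]]]'
python3 -m crank '[[1,[-0.03,-0.3,0.02],[0,0,0]],[1,[-0.03,-0.3,0.02],[0,0,0]],[1,[0,-0.2,0],[0,0,0]],[1,[0,-0.13,0],[0,0,0]],[1,[0,0,0],[0,0,0]],[1,[0,0,0],[0,0,0]]]'
python3 - <<'E'
from h import *
from station import r
for n in["wrist","side","top"]:
    c=r.capture(n);cv2.imwrite(f"pics/{n}7.png",c["img"]);pickle.dump(c,open(f"{n}7.pkl","wb"))
s=r.sense();print(s["joints"].round(0),turn(s["ee_rot"],Rt(27,-1)@FL))
E
```

```text
time_s: 9.8
tcp_pos: [0.4751, 0.091, 0.2654]
ee_rot: [[-0.977, -0.042, 0.207], [-0.041, 0.999, 0.012], [-0.207, 0.003, -0.978]]
wrist_force: [0.5, -0.0, 0.2]
gripper_width: 0.456
time_s: 10.6
tcp_pos: [0.5089, -0.1341, 0.253]
ee_rot: [[-0.978, -0.042, 0.202], [-0.041, 0.999, 0.012], [-0.202, 0.003, -0.979]]
wrist_force: [0.9, 0.2, -1.1]
gripper_width: 0.454
time_s: 11.2
tcp_pos: [0.5201, -0.2252, 0.2516]
ee_rot: [[-0.978, -0.042, 0.204], [-0.041, 0.999, 0.012], [-0.205, 0.003, -0.979]]
wrist_force: [0.4, 0.3, -1.3]
gripper_width: 0.454
[ -8.   9. -10.  -3. -60. -78.] (array([ 0.02941525, -0.33535051,  0.07264732]), np.float64(1.8041262484594194))
```

View pics/side7.png

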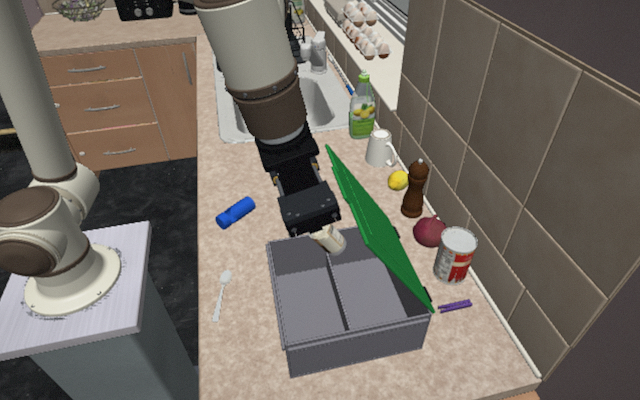

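View pics/top7.png

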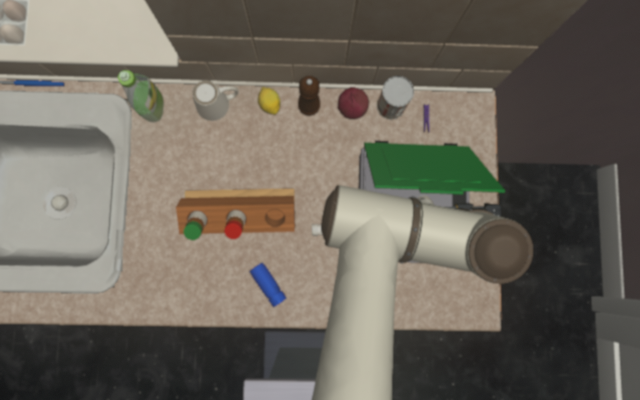

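View pics/wrist7.png

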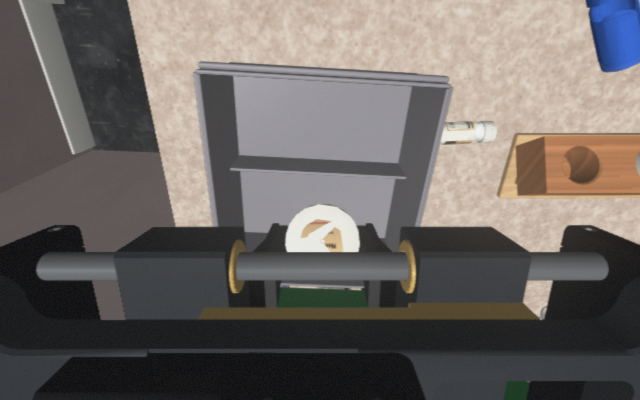

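```bash
python3 - <<'E'
from h import *
W=ld("wrist7")
crop("c10.png","wrist7",180,50,470,240,2.7)
print("front rim",atz(W,200,70,.12),atz(W,451,82,.12)); print("cross",atz(W,232,166,.055),atz(W,406,176,.055))
E
```

```text
front rim [ 0.4384731  -0.33956363  0.12      ] [ 0.43904574 -0.10534182  0.12      ]
cross [ 0.55849313 -0.3383349   0.055     ] [ 0.56328992 -0.11023757  0.055     ]
```

View pics/c10.png

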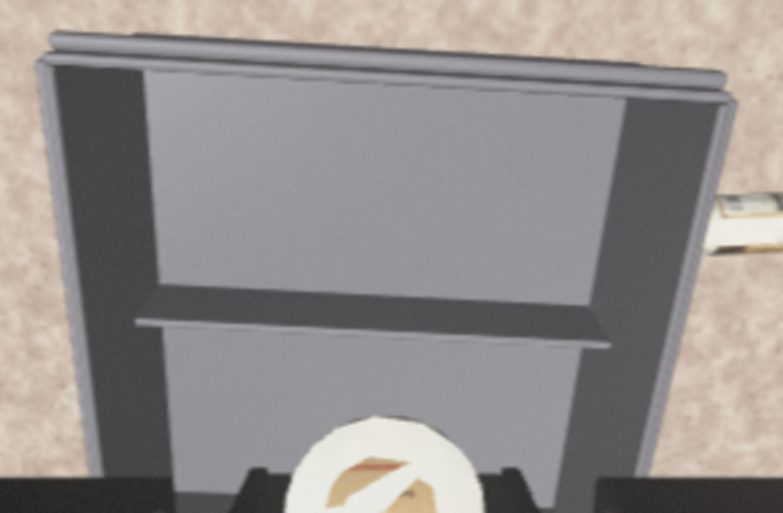

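```bash
python3 -m crank '[[1,[0,0,0],[0.01,-0.112,0.024]],[1,[0,0,0],[0.01,-0.112,0.024]],[1,[0,0,0],[0.01,-0.112,0.024]],[1,[0,0,0],[0,0,0]],[1,[0,0,0],[0,0,0]]]'
python3 - <<'E'
from h import *
from station import r
for n in["side"]:
    c=r.capture(n);cv2.imwrite(f"pics/{n}8.png",c["img"]);pickle.dump(c,open(f"{n}8.pkl","wb"))
crop("c11.png","side8",180,80,450,360,2.1)
s=r.sense();print(s["tcp_pos"],s["joints"].round(0),turn(s["ee_rot"],Rt(27,-1)@FL),shift(s["ee_rot"],s["tcp_pos"],[.610,-.224,.073]))
E
```

```text
time_s: 11.85
tcp_pos: [0.5207, -0.2251, 0.2536]
ee_rot: [[-0.891, 0.017, 0.454], [0.014, 1.0, -0.009], [-0.455, -0.001, -0.891]]
wrist_force: [-0.7, -0.8, -0.5]
gripper_width: 0.454
[ 0.52139753 -0.22530606  0.25376402] [ -9.   2. -21.  -6. -41. -78.] (array([-0.00154933,  0.00140561,  0.00158722]), np.float64(0.01375621260064018)) (array([0.03370586, 0.03101161, 2.01262902]), np.float64(4.026300216256087))
```

View pics/c11.png

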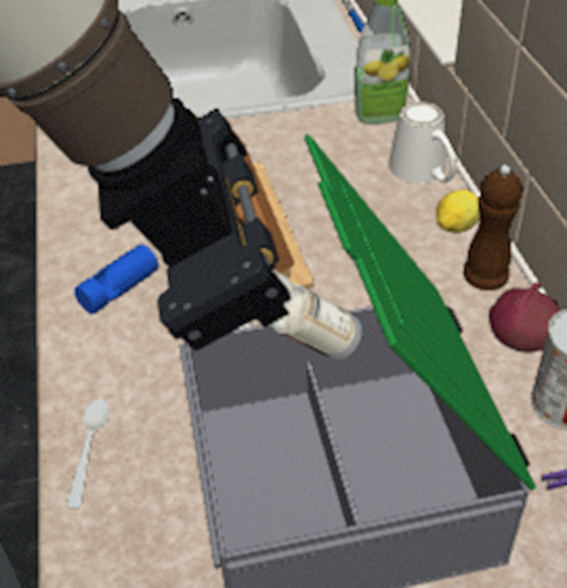

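```bash
python3 -m crank '[[1,[0.006,0.005,0.15],[0,0,0]],[1,[0.006,0.005,0.25],[0,0,0]],[1,[0.006,0.005,0.25],[0,0,0]],[1,[0.006,0.005,0.25],[0,0,0]],[1,[0.006,0.005,0.25],[0,0,0]],[1,[0,0,0.15],[0,0,0]],[1,[0,0,0],[0,0,0]],[1,[0,0,0],[0,0,0]]]'
python3 - <<'E'
from h import *
from station import r
for n in["side"]:
    c=r.capture(n);cv2.imwrite(f"pics/{n}9.png",c["img"]);pickle.dump(c,open(f"{n}9.pkl","wb"))
crop("c12.png","side9",180,80,450,360,2.1)
s=r.sense();print(s["tcp_pos"],s["joints"].round(0),s["wrist_force"],turn(s["ee_rot"],Rt(27,-1)@FL),shift(s["ee_rot"],s["tcp_pos"],[.610,-.224,.073]))
E
```

```text
time_s: 12.7
tcp_pos: [0.5779, -0.2242, 0.1361]
ee_rot: [[-0.89, 0.018, 0.455], [0.015, 1.0, -0.009], [-0.455, -0.001, -0.891]]
wrist_force: [-0.7, 0.1, -0.5]
gripper_width: 0.456
[ 0.57790754 -0.22429059  0.1368361 ] [ -8.  14. -24.  -8. -25. -77.] [ 0.27157799  0.75843137 -1.02254612] (array([-0.00178245,  0.00289571,  0.00042765]), np.float64(0.017953447708851034)) (array([0.00557445, 0.00950808, 0.71441191]), np.float64(1.428993849507494))
```

View pics/c12.png

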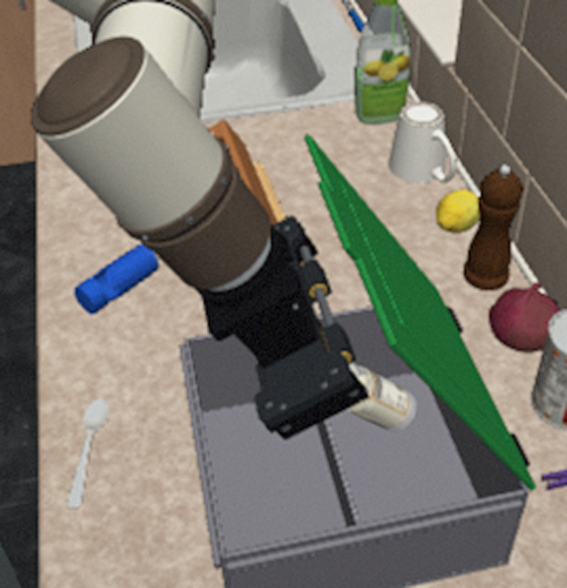

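```bash
python3 -m crank '[[1,[0,0.01,0.15],[0,0,0]],[1,[0,0,0.15],[0,0,0]],[1,[0,0,0.12],[0,0,0]],[1,[0,0,0.1],[0,0,0]],[1,[0,0,0.08],[0,0,0]],[1,[0,0,0],[0,0,0]],[1,[0,0,0],[0,0,0]]]'
python3 - <<'E'
from h import *
from station import r
for n in["side","wrist"]:
    c=r.capture(n);cv2.imwrite(f"pics/{n}10.png",c["img"]);pickle.dump(c,open(f"{n}10.pkl","wb"))
crop("c13.png","side10",180,80,450,360,2.1)
s=r.sense();print(s["tcp_pos"],s["joints"].round(0),s["wrist_force"],shift(s["ee_rot"],s["tcp_pos"],[.610,-.224,.073]))
E
```

```text
time_s: 13.45
tcp_pos: [0.6045, -0.2237, 0.082]
ee_rot: [[-0.891, 0.018, 0.454], [0.016, 1.0, -0.009], [-0.454, -0.001, -0.891]]
wrist_force: [-0.0, -0.4, -1.0]
gripper_width: 0.455
[ 0.60460627 -0.22378509  0.08275971] [ -8.  20. -24.  -9. -19. -75.] [ 0.14334029  1.07478718 -1.79965965] (array([-0.00359678, -0.00106667,  0.11146733]), np.float64(0.22306088773324187))
```

View pics/c13.png

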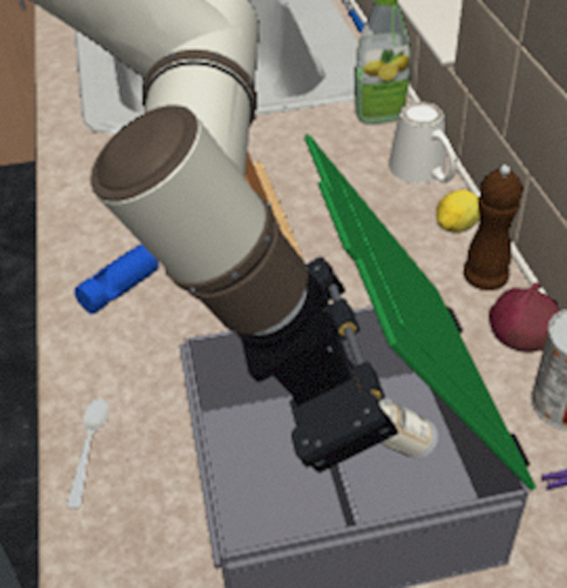

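View pics/wrist10.png

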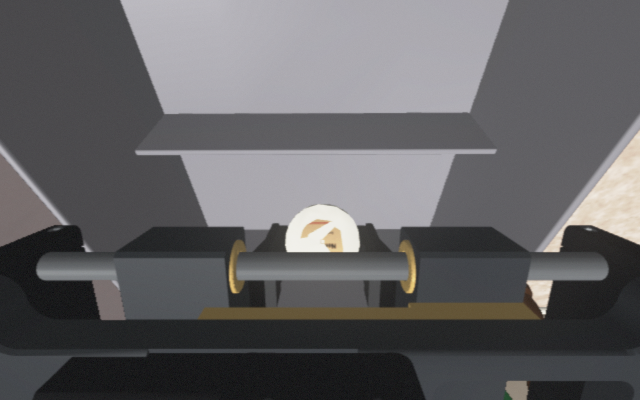

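```bash
python3 - <<'E'
from h import *
S=ld("side10")
for X in([.660,-.224,.036],[.660,-.244,.036],[.66,-.224,.05]): print(X,np.round((np.array(proj(S,X))-[180,80])*2.1))
E
```

```text
[0.66, -0.224, 0.036] [424. 439.]
[0.66, -0.244, 0.036] [431. 456.]
[0.66, -0.224, 0.05] [426. 431.]
```

```bash
python3 -m crank '[[1,[0,0,0.08],[0,0,0]],[1,[0,0,0.07],[0,0,0]],[1,[0,0,0],[0,0,0]],[1,[0,0,0],[0,0,0]]]'
python3 -m crank '[[-0.2,[0,0,0],[0,0,0]],[-0.2,[0,0,0],[0,0,0]],[-0.2,[0,0,0],[0,0,0]],[-0.2,[0,0,0],[0,0,0]],[-0.2,[0,0,0],[0,0,0]]]'
python3 - <<'E'
from h import *
from station import r
for n in["side","wrist"]:
    c=r.capture(n);cv2.imwrite(f"pics/{n}11.png",c["img"]);pickle.dump(c,open(f"{n}11.pkl","wb"))
crop("c14.png","side11",180,80,450,360,2.1)
E
```

```text
time_s: 13.95
tcp_pos: [0.6111, -0.2238, 0.0684]
ee_rot: [[-0.891, 0.018, 0.454], [0.016, 1.0, -0.009], [-0.454, -0.001, -0.891]]
wrist_force: [-1.2, 0.5, -1.4]
gripper_width: 0.455
time_s: 14.45
tcp_pos: [0.6113, -0.2238, 0.0691]
ee_rot: [[-0.89, 0.018, 0.455], [0.016, 1.0, -0.009], [-0.455, -0.001, -0.89]]
wrist_force: [-0.2, -0.1, 0.1]
gripper_width: 0.595
```

View pics/c14.png

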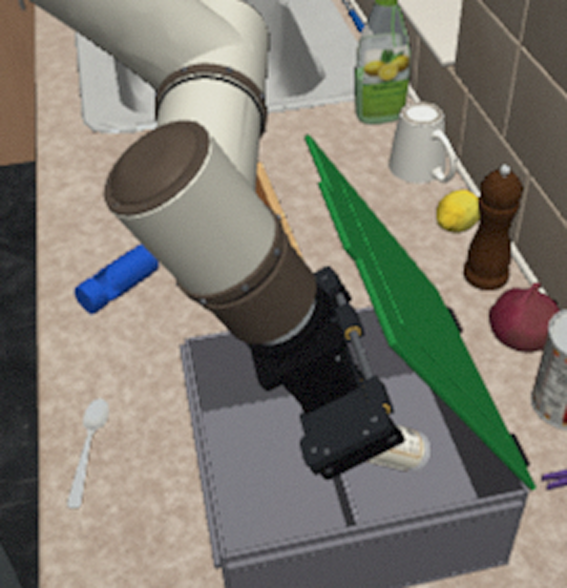

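View pics/wrist11.png

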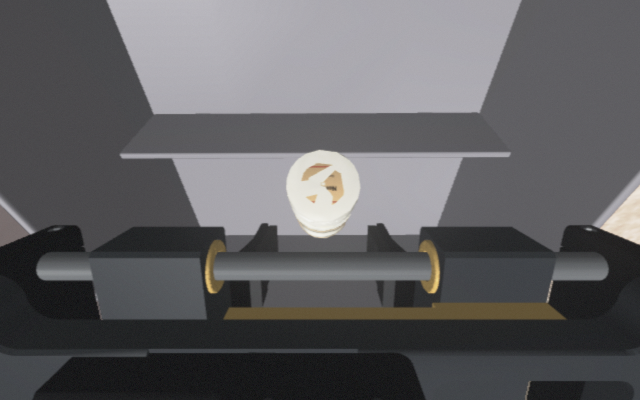

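```bash
python3 -m crank '[[-0.7,[0,0,0],[0,0,0]],[-0.7,[0,0,0],[0,0,0]],[-0.7,[0,0,0],[0,0,0]],[-0.7,[0,0,-0.1],[0,0,0]],[-0.7,[0,0,-0.2],[0,0,0]],[-0.7,[0,0,-0.3],[0,0,0]],[-0.7,[0,0,-0.4],[0,0,0]],[-0.7,[0,0,-0.4],[0,0,0]]]'
python3 -m crank '[[-0.7,[0,0,-0.4],[0,0,0]],[1,[0,0,-0.4],[0,0,0]],[1,[0,0,-0.2],[0,0,0]],[1,[0,0,0],[0,0,0]]]'
python3 - <<'E'
from h import *
from station import r
for n in["side","wrist"]:
    c=r.capture(n);cv2.imwrite(f"pics/{n}12.png",c["img"]);pickle.dump(c,open(f"{n}12.pkl","wb"))
crop("c15.png","side12",180,80,450,360,2.1)
s=r.sense(); print(s["tcp_pos"],s["joints"].round(0))
E
```

```text
time_s: 15.35
tcp_pos: [0.5463, -0.2225, 0.1949]
ee_rot: [[-0.891, 0.018, 0.454], [0.016, 1.0, -0.009], [-0.454, -0.001, -0.891]]
wrist_force: [1.1, -0.4, 0.3]
gripper_width: 0.851
time_s: 15.75
tcp_pos: [0.5023, -0.2222, 0.2878]
ee_rot: [[-0.887, 0.019, 0.462], [0.015, 1.0, -0.011], [-0.462, -0.003, -0.887]]
wrist_force: [-0.3, -0.7, -0.2]
gripper_width: 0.662
[ 0.5015482  -0.22149626  0.28280103] [ -9.  -1. -20.  -5. -45. -79.]
```

View pics/c15.png

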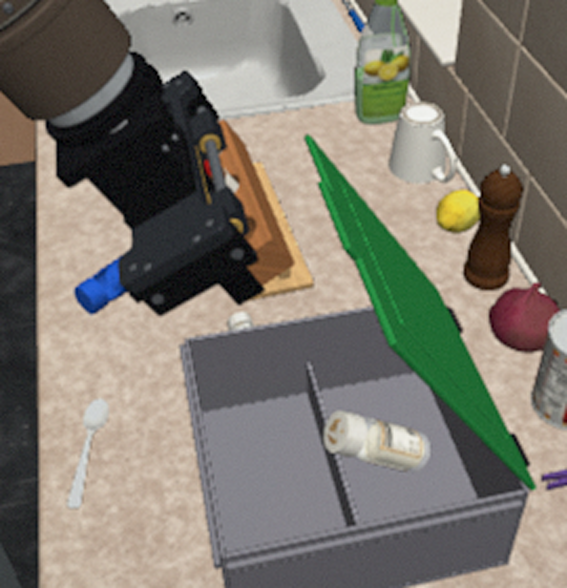

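View pics/wrist12.png

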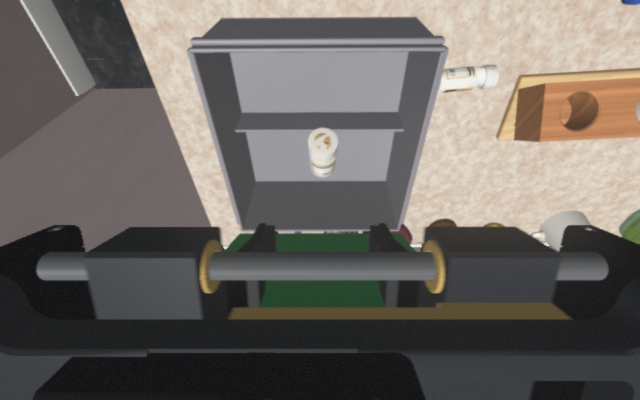

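```bash
python3 - <<'E'
from h import *
S=ld("side12");W=ld("wrist12")
s=lambda x,y:(180+x/2.1,80+y/2.1)
print("cap",tri(S,s(338,432),W,(323,139)),"bottom",tri(S,s(415,450),W,(321,170)))
crop("c16.png","wrist12",220,80,430,230,3.5)
crop("c17.png","side12",320,250,420,330,7)
E
```

```text
cap (array([ 0.57003916, -0.21974231,  0.069521  ]), np.float64(0.003847957648918577)) bottom (array([ 0.65129011, -0.22602721,  0.02643606]), np.float64(0.003737699263727611))
```

View pics/c16.png

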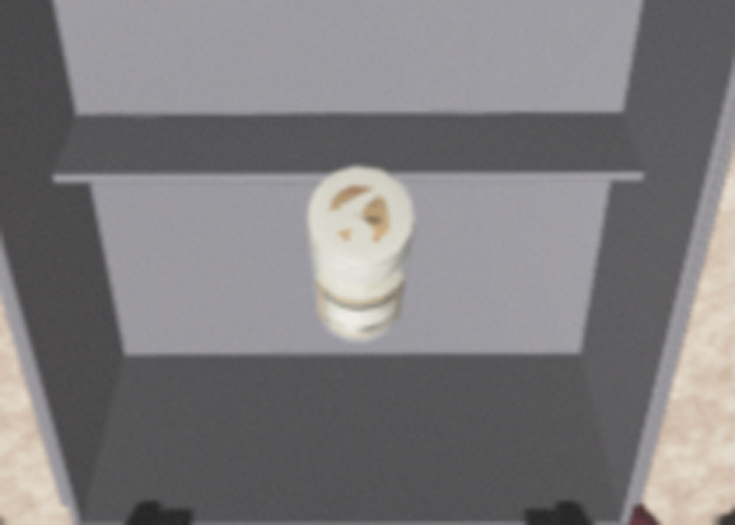

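View pics/c17.png

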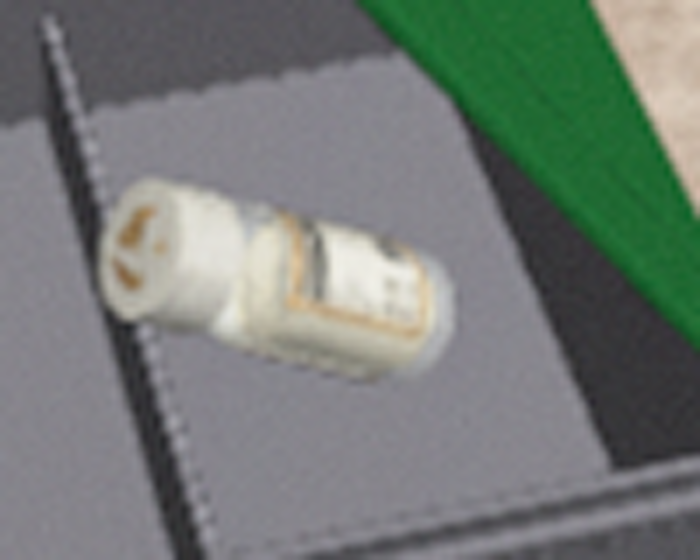

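```bash
python3 -m crank '[[1,[0,0,-0.4],[0,0,0]],[1,[0,0,-0.4],[0,0,0]],[1,[0,0,-0.4],[0,0,0]],[1,[0,0,0],[0,0.153,0]],[1,[0,0,0],[0,0.153,0]],[1,[0,0,0],[0,0.153,0]],[1,[0,0,0],[0,0.153,0]],[1,[0,0,0],[0,0,0]]]'
python3 - <<'E'
from h import *
from fk import *
from station import r
s=r.sense();print(s["joints"].round(0),turn(s["ee_rot"],Rt(0,-1)@FL),shift(Rt(0,-1)@FL,s["tcp_pos"],[.64,-.226,.42]))
for P in([.64,-.226,.42],[.64,-.226,.32],[.46,-.226,.125]): print([q.round(0).tolist() for q in IK(np.array(P),Rt(0,-1)@FL,8)])
for t in range(60,-1,-10):
    a=np.radians(t); print(t,(.695-.225*np.cos(a)+.0085*np.sin(a)+.0095).round(3),(.12+.225*np.sin(a)+.0085*np.cos(a)).round(3))
E
```

```text
time_s: 16.65
tcp_pos: [0.4504, -0.2201, 0.3846]
ee_rot: [[-1.0, 0.017, -0.019], [0.017, 1.0, 0.001], [0.019, 0.001, -1.0]]
wrist_force: [0.7, 0.6, -0.9]
gripper_width: 0.008
[ -7.   6.   5.   0. -90. -84.] (array([ 0.00135616, -0.02402404,  0.000438  ]), np.float64(0.12607478492085164)) (array([-1.89710054, -0.02617948, -0.35366531]), np.float64(3.8599248614432886))
[[-6.0, 26.0, 37.0, 0.0, -101.0, -85.0]]
[[-6.0, 25.0, 22.0, 0.0, -87.0, -85.0]]
[[-8.0, 15.0, -21.0, 0.0, -54.0, -83.0]]
60 0.599 0.319
50 0.566 0.298
40 0.538 0.271
30 0.514 0.24
20 0.496 0.205
10 0.484 0.167
0 0.48 0.128
```

Up, over the front edge, and down behind it.

```bash
python3 -m crank '[[1,[0,0,-0.45],[0,-0.024,0]],[1,[-0.4,0,0],[0,0,0]],[1,[-0.4,0,0],[0,0,0]],[1,[-0.4,0,0],[0,0,0]],[1,[-0.4,0,0],[0,0,0]],[1,[-0.3,0,0],[0,0,0]],[1,[0,0,0],[0,0,0]],[1,[0,0,0],[0,0,0]]]'
python3 - <<'E'
from h import *
from station import r
for n in["side","wrist"]:
    c=r.capture(n);cv2.imwrite(f"pics/{n}13.png",c["img"]);pickle.dump(c,open(f"{n}13.pkl","wb"))
s=r.sense();print(s["tcp_pos"],s["ee_rot"].round(3),shift(s["ee_rot"],s["tcp_pos"],[.635,-.226,.320]))
E
```

```text
time_s: 17.45
tcp_pos: [0.6383, -0.2239, 0.4337]
ee_rot: [[-1.0, 0.018, 0.006], [0.018, 1.0, -0.0], [-0.006, -0.0, -1.0]]
wrist_force: [-1.5, -0.3, 0.3]
gripper_width: 0.009
[ 0.6370515  -0.22421802  0.43687969] [[-1.     0.019  0.01 ]
 [ 0.019  1.    -0.001]
 [-0.01  -0.001 -1.   ]] (array([ 0.03240627, -0.01682093,  1.16854242]), np.float64(2.3382253886558124))
```

View pics/side13.png

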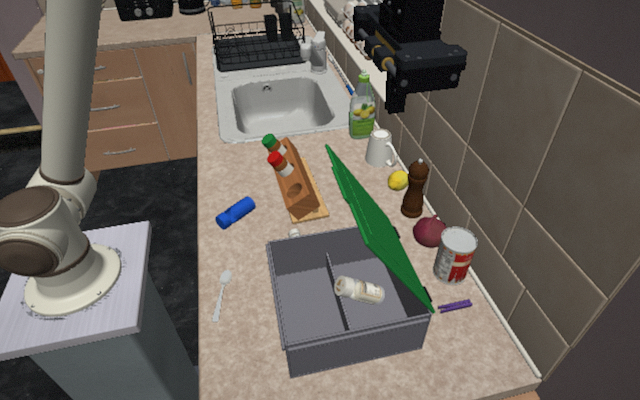

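View pics/wrist13.png

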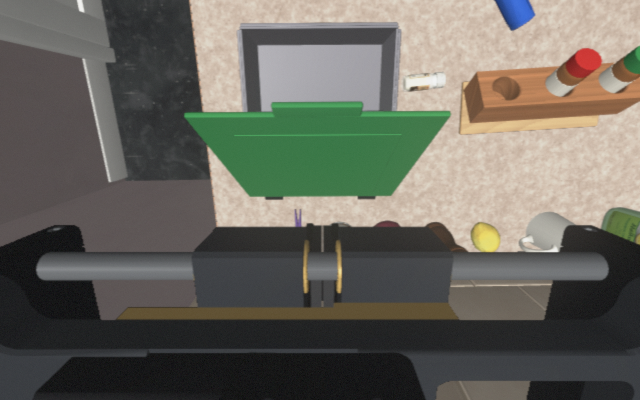

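```bash
python3 -m crank '[[1,[0,0,0.25],[0,0,0]],[1,[0,0,0.3],[0,0,0]],[1,[0,0,0.3],[0,0,0]],[1,[0,0,0.3],[0,0,0]],[1,[0,0,0],[0,0,0]],[1,[0,0,0],[0,0,0]]]'
python3 - <<'E'
from h import *
from station import r
for n in["side","wrist"]:
    c=r.capture(n);cv2.imwrite(f"pics/{n}14.png",c["img"]);pickle.dump(c,open(f"{n}14.pkl","wb"))
E
```

```text
time_s: 18.15
tcp_pos: [0.6385, -0.2246, 0.3235]
ee_rot: [[-1.0, 0.018, 0.012], [0.018, 1.0, -0.002], [-0.012, -0.002, -1.0]]
wrist_force: [-0.5, -0.0, 1.5]
gripper_width: 0.006
```

View pics/side14.png

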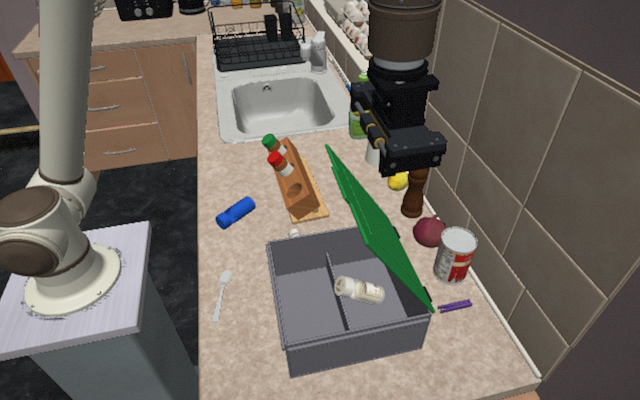

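View pics/wrist14.png

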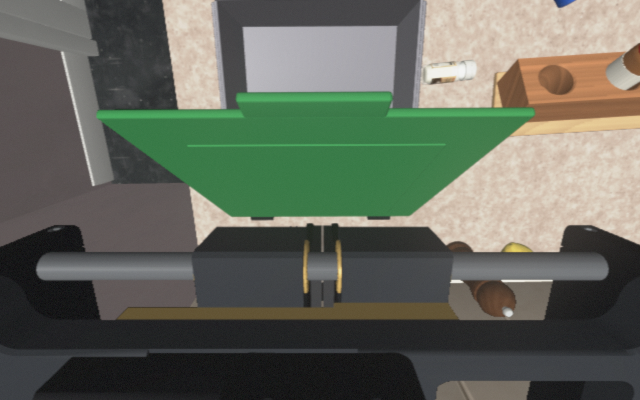

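```bash
python3 -m crank '[[1,[0.2,0,0.03],[0,0,0]],[1,[0.2,0,0.03],[0,0,0]],[1,[0.17,0,0.11],[0,0,0]],[1,[0.17,0,0.11],[0,0,0]],[1,[0.14,0,0.135],[0,0,0]],[1,[0.14,0,0.135],[0,0,0]],[1,[0,0,0],[0,0,0]]]'
python3 - <<'E'
from h import *
from station import r
for n in["side","wrist"]:
    c=r.capture(n);cv2.imwrite(f"pics/{n}15.png",c["img"]);pickle.dump(c,open(f"{n}15.pkl","wb"))
E
```

```text
time_s: 18.95
tcp_pos: [0.5367, -0.2224, 0.2667]
ee_rot: [[-1.0, 0.019, 0.012], [0.019, 1.0, -0.001], [-0.012, -0.001, -1.0]]
wrist_force: [-0.6, 1.2, 0.2]
gripper_width: 0.005
```

View pics/side15.png

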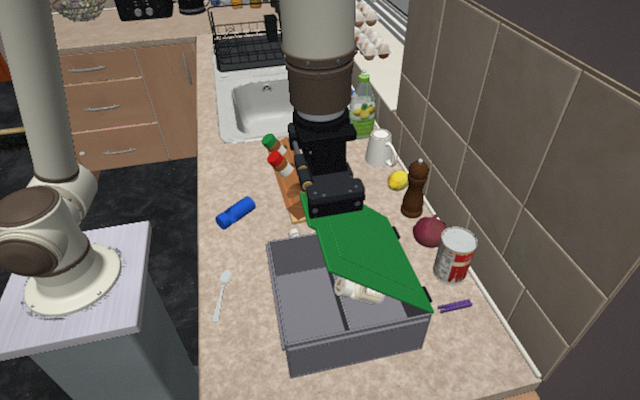

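View pics/wrist15.png

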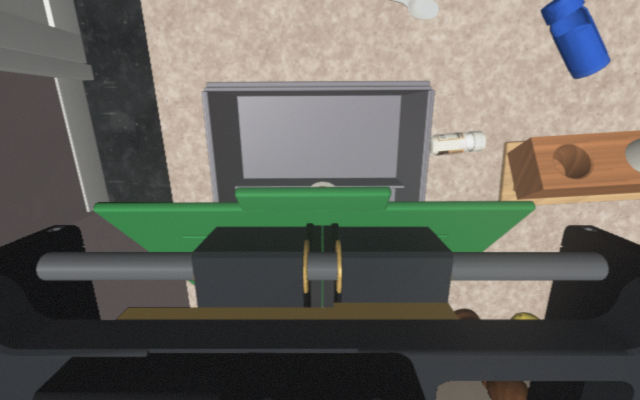

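Lid is swinging down with the finger. Continue the arc.

```bash
python3 -m crank '[[1,[0.12,0,0.155],[0,0,0]],[1,[0.12,0,0.155],[0,0,0]],[1,[0.09,0,0.175],[0,0,0]],[1,[0.09,0,0.175],[0,0,0]],[1,[0.06,0,0.19],[0,0,0]],[1,[0.06,0,0.19],[0,0,0]],[1,[0,0,0],[0,0,0]]]'
python3 -m crank '[[1,[0.02,0,0.13],[0,0,0]],[1,[0.01,0,0.12],[0,0,0]],[1,[0,0,0.07],[0,0,0]],[1,[0,0,0],[0,0,0]],[1,[0,0,0],[0,0,0]]]'
```

```text
time_s: 19.75
tcp_pos: [0.4844, -0.2212, 0.1598]
ee_rot: [[-1.0, 0.019, 0.007], [0.019, 1.0, -0.0], [-0.007, -0.0, -1.0]]
wrist_force: [0.1, 0.0, -0.3]
gripper_width: 0.003
time_s: 20.25
tcp_pos: [0.4826, -0.2215, 0.129]
ee_rot: [[-1.0, 0.018, 0.011], [0.018, 1.0, -0.001], [-0.011, -0.001, -1.0]]
wrist_force: [-0.9, -0.6, 0.5]
gripper_width: 0.007
```

```bash
python3 - <<'E'
from h import *
from station import r
for n in["side","wrist"]:
    c=r.capture(n);cv2.imwrite(f"pics/{n}16.png",c["img"]);pickle.dump(c,open(f"{n}16.pkl","wb"))
print(r.sense()["tcp_pos"],r.sense()["wrist_force"])
E
```

```text
[ 0.48256503 -0.22144574  0.12929761] [ 0.09888115  0.03744867 -0.2650516 ]
```

View pics/side16.png

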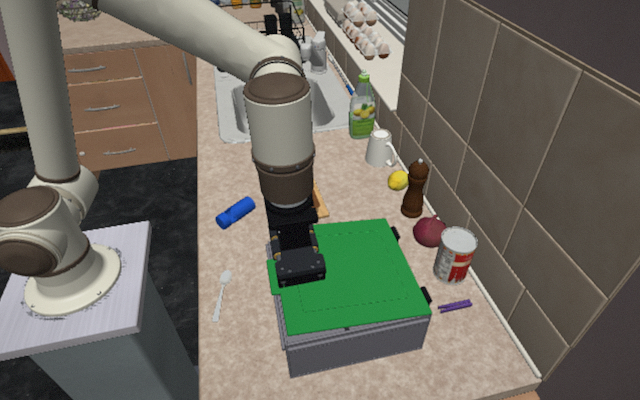

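```bash
python3 -m crank '[[1,[0,0,0.03],[0,0,0]],[1,[0,0,0.03],[0,0,0]],[1,[0,0,0],[0,0,0]],[1,[0,0,0],[0,0,0]]]'
```

```text
time_s: 20.75
tcp_pos: [0.482, -0.2214, 0.1227]
ee_rot: [[-1.0, 0.018, 0.01], [0.018, 1.0, -0.001], [-0.01, -0.001, -1.0]]
wrist_force: [-0.1, 0.3, -0.5]
gripper_width: 0.006
```

```bash
python3 -m crank '[[1,[0,0,0.03],[0,0,0]],[1,[0,0,0.03],[0,0,0]],[1,[0,0,0],[0,0,0]],[1,[0,0,0],[0,0,0]]]'
python3 - <<'E'
from h import *
from station import r
for n in["side","wrist"]:
    c=r.capture(n);cv2.imwrite(f"pics/{n}17.png",c["img"]);pickle.dump(c,open(f"{n}17.pkl","wb"))
crop("c18.png","side17",240,200,450,390,3)
s=r.sense();print(s["tcp_pos"],s["wrist_force"])
E
```

```text
time_s: 21.15
tcp_pos: [0.4821, -0.2214, 0.1166]
ee_rot: [[-1.0, 0.018, 0.01], [0.018, 1.0, -0.001], [-0.01, -0.001, -1.0]]
wrist_force: [0.0, 0.4, -0.4]
gripper_width: 0.008
[ 0.48226694 -0.22138756  0.1167522 ] [-0.70994898  0.24901999 -0.22029279]
```

View pics/c18.png

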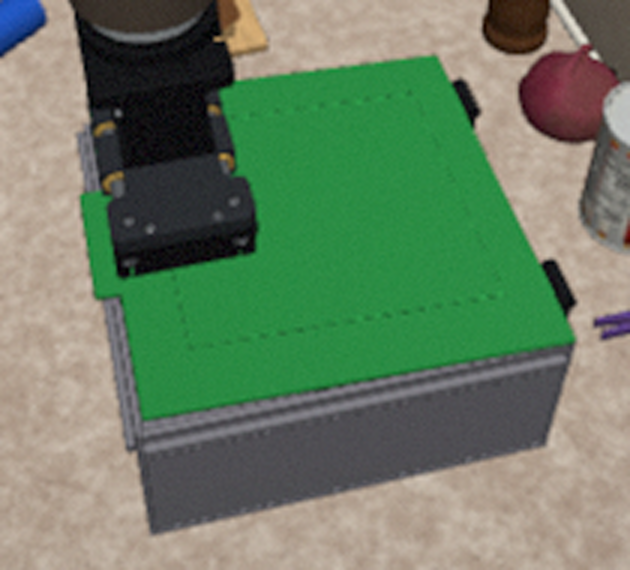

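View pics/wrist17.png

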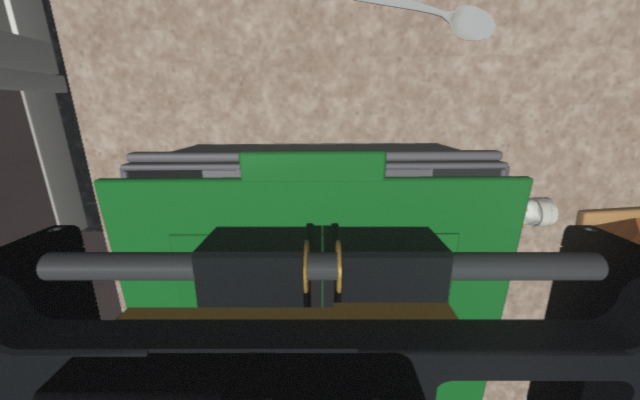

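```bash
python3 - <<'E'
from h import *
W=ld("wrist17");S=ld("side17")
c=lambda x,y:(240+x/3,200+y/3)
o,d1=ray(W,97,180);_,d2=ray(W,531,180)
s=.244/np.linalg.norm(d1-d2); print("lid corners by width",o+s*d1,o+s*d2)
print("side front -y corner at z", [atz(S,*c(143,417),z) for z in(.125,.14,.16)])
print("tri",tri(W,(97,180),S,c(143,417)))
o2,e1=ray(W,122,170); _,e2=ray(W,508,165); k=.240/np.linalg.norm(e1-e2); print("rim",o2+k*e1,o2+k*e2)
# lid hinge corner -y
print("hinge corner",atz(S,*c(575,345),.128),atz(S,*c(437,57),.128))
print("expected tip px in wrist",proj(W,[.482,-.2214,.1166]))
E
```

```text
lid corners by width [ 0.44341432 -0.34599553  0.13780979] [ 0.44782921 -0.10203548  0.13781802]
side front -y corner at z [array([ 0.4461454, -0.3392949,  0.125    ]), array([ 0.44573503, -0.34790951,  0.14      ]), array([ 0.44518788, -0.35939567,  0.16      ])]
tri (array([ 0.44469905, -0.34647184,  0.13711272]), np.float64(0.002256753856312193))
rim [ 0.44141136 -0.34380178  0.1186918 ] [ 0.44276126 -0.10380702  0.11785933]
hinge corner [ 0.69387069 -0.35648918  0.128     ] [ 0.69934174 -0.11436278  0.128     ]
expected tip px in wrist (np.float64(320.15037147790997), np.float64(226.44266080346316))
```

```bash
python3 -m crank '[[1,[0,0,0.03],[0,0,0]],[1,[0,0,0.03],[0,0,0]],[1,[0,0,0],[0,0,0]],[1,[0,0,0],[0,0,0]]]'
python3 - <<'E'
from h import *
from station import r
for n in["side","wrist"]:
    c=r.capture(n);cv2.imwrite(f"pics/{n}18.png",c["img"]);pickle.dump(c,open(f"{n}18.pkl","wb"))
crop("c19.png","side18",240,200,450,390,3)
crop("c20.png","wrist18",80,130,560,270,1.66)
s=r.sense();print(s["tcp_pos"],s["wrist_force"],s["effort"])
E
```

```text
time_s: 21.65
tcp_pos: [0.4822, -0.2214, 0.1106]
ee_rot: [[-1.0, 0.018, 0.01], [0.018, 1.0, -0.001], [-0.01, -0.001, -1.0]]
wrist_force: [0.2, -0.0, 0.3]
gripper_width: 0.005
[ 0.48225482 -0.22137557  0.11073668] [-0.68479023 -0.34188878 -0.37819336] [-5.12137995e-03 -3.20265162e+01  1.58807766e+01  3.56006719e+00
 -5.09404961e-02  3.67261682e-04]
```

View pics/c19.png

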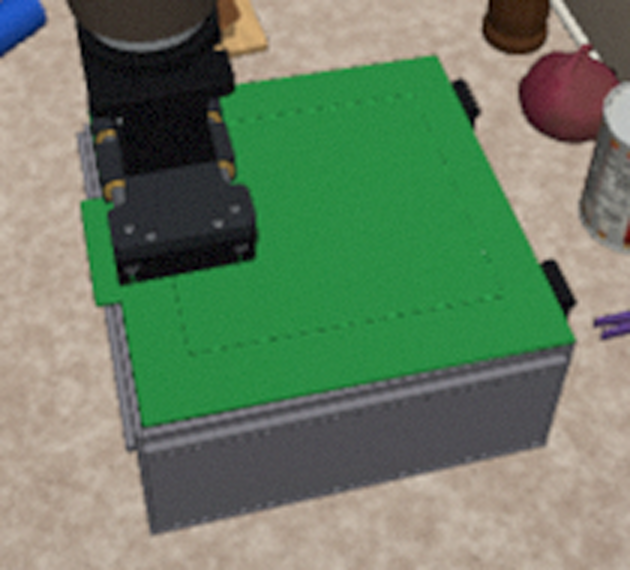

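View pics/c20.png

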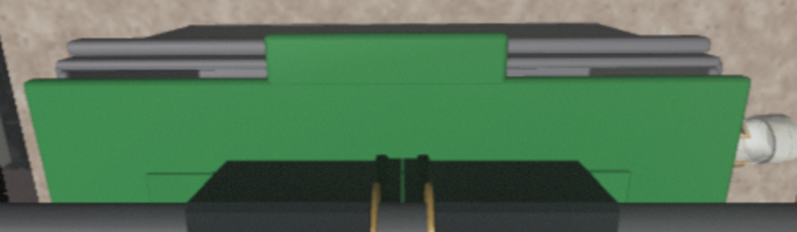

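```bash
python3 - <<'E'
from h import *
W=ld("wrist18")
u=lambda x,y:(80+x/1.66,130+y/1.66)
for a,b,w in[((25,82),(750,78),.244),((57,65),(722,60),.24)]:
    o,d1=ray(W,*u(*a));_,d2=ray(W,*u(*b)); s=w/np.linalg.norm(d1-d2); print(o+s*d1,o+s*d2)
for z in(.1106,.12,.13): print(proj(W,[.482,-.2214,z]))
E
python3 -m crank '[[1,[0,0,0.03],[0,0,0]],[1,[0,0,0.03],[0,0,0]],[1,[0,0,0],[0,0,0]],[1,[0,0,0],[0,0,0]]]'
```

```text
[ 0.44284532 -0.34627786  0.13275689] [ 0.44596692 -0.10229809  0.13240321]
[ 0.43963545 -0.34384118  0.1192479 ] [ 0.44224343 -0.10385582  0.11877019]
(np.float64(320.1602828082695), np.float64(226.45431246902106))
(np.float64(320.07379507663313), np.float64(231.94691470357657))
(np.float64(319.97225378061677), np.float64(238.3955281525234))
time_s: 22.15
tcp_pos: [0.4822, -0.2214, 0.1046]
ee_rot: [[-1.0, 0.018, 0.01], [0.018, 1.0, -0.001], [-0.01, -0.001, -1.0]]
wrist_force: [0.0, -0.5, 0.2]
gripper_width: 0.003
```

```bash
python3 - <<'E'
from h import *
from station import r
for n in["side","wrist"]:
    c=r.capture(n);cv2.imwrite(f"pics/{n}19.png",c["img"]);pickle.dump(c,open(f"{n}19.pkl","wb"))
crop("c21.png","side19",240,200,450,390,3)
crop("c22.png","wrist19",80,130,560,270,1.66)
E
```

```text
(no output)
```

View pics/c21.png

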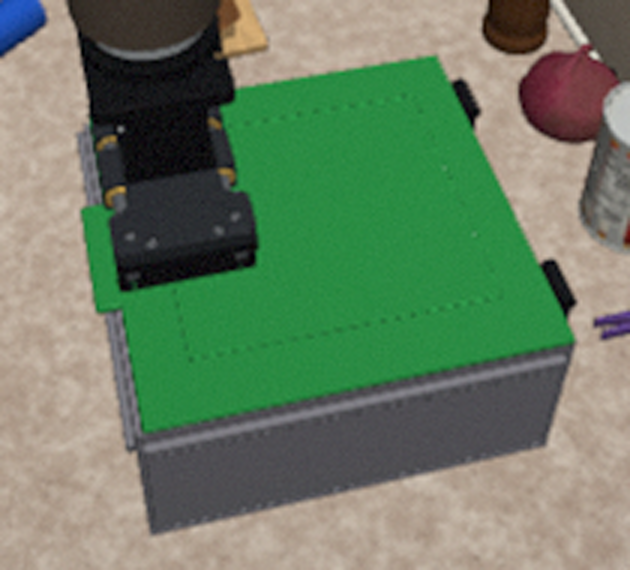

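View pics/c22.png

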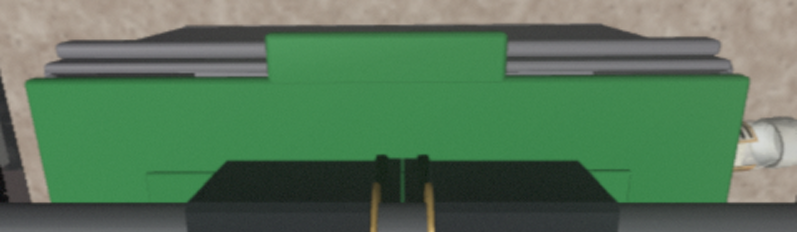

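```bash
python3 -m crank '[[1,[0,0,0.03],[0,0,0]],[1,[0,0,0],[0,0,0]],[1,[0,0,0],[0,0,0]]]'
python3 -m crank '[[1,[0,0,0.03],[0,0,0]],[1,[0,0,0],[0,0,0]],[1,[0,0,0],[0,0,0]]]'
```

```text
time_s: 22.55
tcp_pos: [0.4826, -0.2216, 0.1029]
ee_rot: [[-1.0, 0.018, 0.011], [0.018, 1.0, -0.002], [-0.011, -0.001, -1.0]]
wrist_force: [-1.7, 0.5, 5.7]
gripper_width: 0.002
time_s: 22.85
tcp_pos: [0.4827, -0.2216, 0.1026]
ee_rot: [[-1.0, 0.017, 0.012], [0.017, 1.0, -0.002], [-0.012, -0.002, -1.0]]
wrist_force: [-7.2, 4.2, 19.6]
gripper_width: 0.004
```

```bash
python3 -m crank '[[1,[0,0,-0.1],[0,0,0]],[1,[0,0,-0.3],[0,0,0]],[1,[0,0,-0.45],[0,0,0]],[1,[0,0,-0.45],[0,0,0]],[1,[0.3,0,-0.3],[0,0,0]],[1,[0.4,0,0],[0,0,0]],[1,[0,0,0],[0,0,0]],[1,[0,0,0],[0,0,0]]]'
python3 - <<'E'
from h import *
from station import r
for n in["side","wrist","top"]:
    c=r.capture(n);cv2.imwrite(f"pics/{n}20.png",c["img"]);pickle.dump(c,open(f"{n}20.pkl","wb"))
E
```

```text
time_s: 23.65
tcp_pos: [0.4103, -0.22, 0.2584]
ee_rot: [[-1.0, 0.019, 0.011], [0.019, 1.0, -0.001], [-0.011, -0.001, -1.0]]
wrist_force: [0.2, 1.0, 0.7]
gripper_width: 0.006
```

View pics/side20.png

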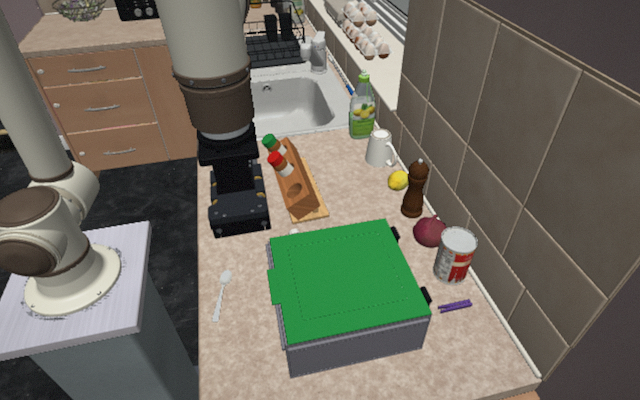

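View pics/wrist20.png

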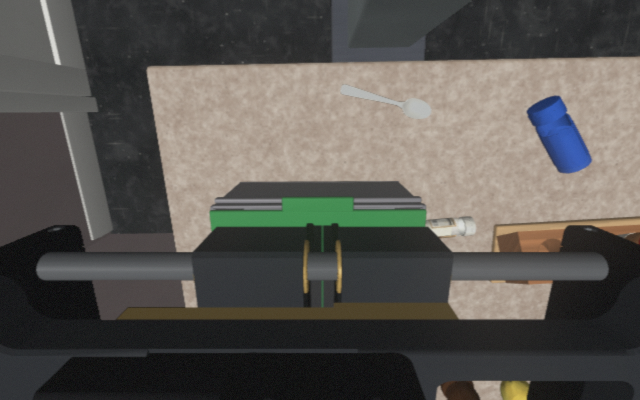

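View pics/top20.png

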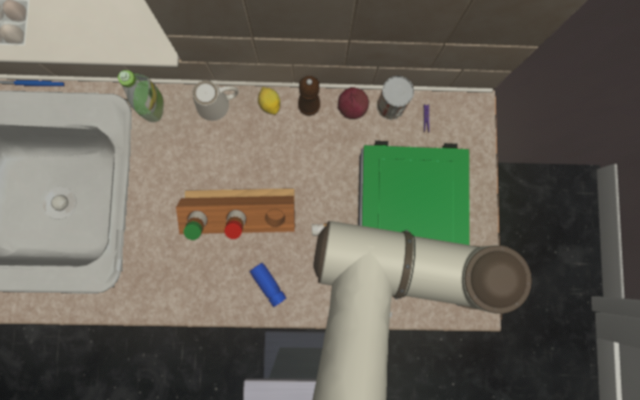

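```bash
python3 - <<'E'
from h import *
crop("c23.png","side20",260,210,440,380,3.4); crop("c24.png","wrist20",190,170,450,240,3)
E
```

```text
(no output)
```

View pics/c23.png

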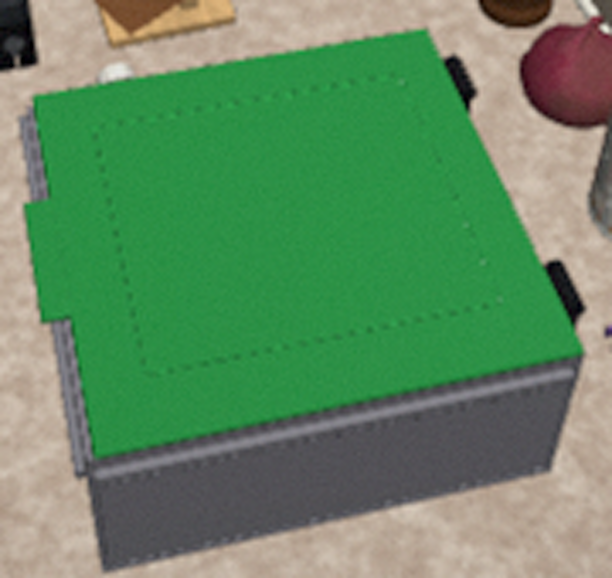

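View pics/c24.png

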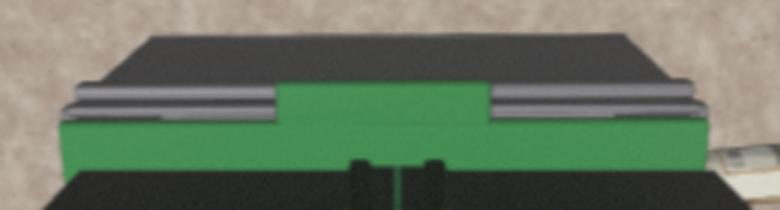

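```bash
python3 - <<'E'
from h import *
W=ld("wrist20");S=ld("side20")
c=lambda x,y:(260+x/3.4,210+y/3.4); w=lambda x,y:(190+x/3,170+y/3)
print("front -y",tri(S,c(95,458),W,w(60,122)),"front +y",tri(S,c(36,97),W,w(708,120)))
o,d1=ray(W,*w(60,122));_,d2=ray(W,*w(708,120)); s=.244/np.linalg.norm(d1-d2); print(o+s*d1,o+s*d2)
# predict side px of lid front -y corner for angles
H=np.array([.696,0,.12])
for t in(0,.03,.06,.1):
    P=np.array([H[0]-.256*np.cos(t)+.008*np.sin(t),-.346,.12+.256*np.sin(t)+.008*np.cos(t)]); Q=np.array([.696,-.346-.004,.128])
    print(t,(np.array(proj(S,P))-[260,210])*3.4,(np.array(proj(S,Q))-[260,210])*3.4)
E
```

```text
front -y (array([ 0.44446583, -0.34681404,  0.11998505]), np.float64(0.001100353645519332)) front +y (array([ 0.44993193, -0.09915898,  0.11546327]), np.float64(0.0017388179019818364))
[ 0.44314435 -0.3460005   0.12232682] [ 0.44684732 -0.10202871  0.12208723]
0 [ 83.35743711 450.69315248] [582.05354228 345.26356917]
0.03 [ 82.86851802 442.24428097] [582.05354228 345.26356917]
0.06 [ 82.85581042 433.57129925] [582.05354228 345.26356917]
0.1 [ 83.59883412 421.6669018 ] [582.05354228 345.26356917]
```

```bash
python3 - <<'E'
from h import *
a=ld("top0")["img"][185:245,175:250];b=ld("top20")["img"][185:245,175:250]
print("amber area diff",cv2.absdiff(a,b).mean(),cv2.absdiff(a,b).max())
from station import r
print(r.finish_job())
E
```

```text
amber area diff 4.071111111111111 8
the job is handed in; nothing more can be done
None
```

The white-capped jar is in the rear compartment with the lid pressed shut, and I handed the job in at about 24 s of the 59 s allowed. No verdict was reported.

**What I did**
- I pulled the jar out along its bore and lowered it into the rear compartment.
- It was still gripped with its lower edge about 4 mm off the floor. I then released it. It tipped over on release, so its cap now rests on the cross wall.
- I shut the lid by pressing its upper face near the front edge with the closed fingertips.

**Last checks**
- **Jar:** before the lid was shut it lay still. By camera its centre was about 45 mm behind the caddy's middle and about 48 mm high, within the limits. I could not see it once the lid was shut.
- **Lid:** it stopped against a 20 N press. Afterwards its front edge measured about 120 mm above the worktop, level with the rim, so it is shut.
- **Amber jars:** the before and after top pictures show no visible change.
- **Robot:** it ended clear of everything.

**Disagreements**
- While pressing the lid, the TCP reading was about 20–25 mm below where the lid's surface should have been. I did not find the cause, so I judged the shutting from contact force and pictures.
- The jar's cap measured about 9 mm lower than the "about 140 mm" in the description.

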